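# Make up the supper caddy and the breakfast caddy

### The job

Make up the two table caddies. The dark supper caddy gets the pepper mill in its large well, the red-capped herb jar in its small well and, for the candle, the matchbox slid lying flat, end first, into the low slot under the front of its deck until it reaches the stop; the pale breakfast caddy gets the silver-lidded jar in its large well and the salt shaker in its small well. Everything stands on the caddy's floor, upright and let go, and the garlic, tub and cup stay standing where they are.

Things in the scene. Friction and masses are not known exactly. Their poses are not given: they have to be found in the camera images.
- dark_caddy: Supper caddy, dark brown wood, fixed on the hob cover, 236 (x) x 108 x 44 mm. Origin: centre of underside; +x from front (sill, match slot) to back (brass handle, to x=144). Floor top z=10. Deck z=32 to 44, from x=-94 to 118; before it the floor is an open sill, x=-118 to -94. Round wells through the deck to the floor: small, 57 across, at (-27, 0); large, 86 across, at (59, 0).
- light_caddy: Breakfast caddy: the same in pale wood, same axes. Match slot (used in the dark caddy only; here it stays empty): under the deck's front edge, open to the front at x=-94, 52 mm wide about y=0, 22 high (z=10 to 32), 28 deep to a stop at x=-66, so that a matchbox 54 long, when home, sticks out 26 mm over the sill.
- pepper_mill: Pepper mill of dark brown turned wood, small metal nut on top, 170 mm tall, base 58 across; grip its head, 48 across between heights 123 and 159 (it does not turn); about 0.18 kg. Origin: centre of its underside, z up; it starts upright on the worktop (z = 0).
- herb_jar: Slim glass herb jar with a green label and a red cap, 106 mm tall, 42 across, the cap 45 across between heights 85 and 106; about 0.11 kg. Origin: centre of its underside, z up; it starts upright on the worktop (z = 0).
- matchbox: Flat matchbox, red top and dark sides, 36 (its x) x 54 (its y) x 14 (z) mm, lying flat; it stays shut; 0.018 kg. Origin: centre of its underside, z up; it starts upright on the worktop (z = 0).
- salt_shaker: Small clear salt shaker with white salt and a grey domed cap, 90 mm tall, body 44 across up to height about 70, cap 34 across above; about 0.1 kg. Origin: centre of its underside, z up; it starts upright on the worktop (z = 0).
- spread_jar: Wide jar with a yellowish label and a silver-grey screw lid, 102 mm tall, six-sided body 64 (its x) x 72 (its y) mm, round lid 66 across between heights 91 and 102; about 0.5 kg; grip it across its x, high up. Origin: centre of its underside, z up; it starts upright on the worktop (z = 0).
- garlic: Pinkish white garlic bulb, 56 mm across and 56 tall; stands among the stock and belongs to neither kit: leave it. Origin: centre of its underside, z up; it starts upright on the worktop (z = 0).
- yoghurt_tub: White plastic tub with a printed foil lid, 72 mm across, 71 tall; not needed: leave it. Wall cabinets hang behind the stock: underside 0.45 m above the worktop, front at world x = 0.57, reaching from the left to world y = -0.12. Origin: centre of its underside, z up; it starts upright on the worktop (z = 0).
- white_cup: Small white ribbed cup, 63 mm across, 52 tall, with a handle; not needed: leave it. Origin: on its underside within the cup's outline, z up.

How it is judged:
By the outcome, as a careful person would: the job done as asked, in the order asked, and still so for the second after the job is handed in, with the robot touching nothing.
It also fails if it takes over 144 s, if anything falls off the work surface, if the arm or the gripper's body presses on something with over 40 N, if the wrist force passes 120 N, or if a joint passes its speed limit or range.

### The arm

A 6-joint arm with a two-finger parallel gripper is mounted at the origin on a cart in front of the work surface, level with it; the furniture and walls round the work are solid. World frame = base frame: x ahead of the robot, y to its left, z up, the work surface at z = 0. Lengths are in m, angles in rad, forces in N, time in s.
With the tool pointing down it reaches from about 0.35 to 0.975 m from the base axis. Payload 4.9 kg.
Tool frame: the origin (TCP) lies at the very end of the fingers, on their centre line; the grasp point (between the pads) lies 19 mm behind it (ctrl.grasp_offset is the distance from the TCP to the grasp point, in m); z points along the fingers, y is the line along which they close (so a half turn about z gives the same grasp; the last joint's range is limited). The gripper opens to 85 mm and grips with 20 to 120 N. Pads are 22 mm wide; open, the fingers measure 114 mm over their backs; the gripper's body (76 mm by 85 mm) begins 54 mm behind the grasp point. The pads swing forward as they close: fully open they stand 13 mm farther back than shut.
Start: joints at [1.088, 0.053, 1.613, -0, 1.476, -0.119], TCP at [0.222, 0.584, 0.231] pointing down, gripper open.
Joint ranges: [-3.01, 3.01], [-1.01, 2.22], [0.06, 2.58], [-1.02, 4.17], [0.09, 2.62], [-3.14, 3.14]. Speed limits (rad/s): [2.57, 2.57, 3.14, 3.14, 3.14, 3.14].

### API

Orientations are given as a rotation vector (axis times angle).
In Python, from station import ctrl, optics gives the robot as it stands.
- The arm moves only by the shell command python3 -m handwheel 'ROWS' [OPENING] [FORCE]. ROWS is JSON, a list of rows, each an object of numbers: "tx", "ty", "tz": the shift along the tool's x, y, z in mm; "roll": the turn about the tool's z in rad. A call has 1 to 12 rows; each row shifts and turns the commanded pose from where the row before left it, along the tool's axes as they then stand; what a row does not reach is not made up. A row lasts 1/12 s, in which the tool goes at most 41.7 mm and 7.16 degrees, less where a joint would pass 70% of its speed; a pose out of reach is approached as far as the arm can. A call with a gripper value outside its range is refused whole. OPENING is the finger opening in mm, from 0 to 85.4, set as the call begins (- or left out, the last holds). The fingers move at their own pace and stop on an object; FORCE is the grip in N (left out, the last holds). Time passes only in rows, so rows that do not move let the fingers close. It gives the time, the measured TCP pose, the force, the opening and the grip force at its end, in the units of the state.
- ctrl.get_obs(): the state, without advancing time (a new reading comes with each control period).
- optics.get_image(name): name is "scene" or "top"; returns (picture, depth): 420x560x3 uint8, red, green, blue; 420x560 float32, m along the optical axis (not along the pixel's ray), 0 where there is no reading.
- optics.camera_params(name): a dict with "mtx" (3x3 intrinsics, pixels), "extrinsics" (4x4, takes a point from camera to world coordinates). Camera axes: x right, y down, z forward; pixel columns grow to the right and rows downward; lengths in m; the calibration is good to about 2 mm. A picture is of the moment at which its call begins. camera_params takes no time and is no camera call.
- ctrl.finish_job(): hands the job in; it is judged then, once.
The state is a dict: "t": time; "q": joint angles; "dq": joint speeds; "effort": joint torques, N m; "tool_pos": TCP position; "tool_rot": TCP orientation; "contact_force": force on the tool from outside, world axes, zero at the start; "wrist_torque": the same for the moment, N m; "opening": finger opening in m; "grip_force": force on a finger pad.
Only numpy, scipy, OpenCV 4.12 (cv2) and the standard library are available. Lean on these libraries where they do the work, as an engineer would, in place of code of your own. Each camera call takes 0.05 s, during which the arm holds its last target. There are 200 camera calls.

## Working session

There is one attempt and no reset: what is moved stays moved. The work goes in short steps, Python scripts to look and compute and a shell command to move; the robot and the scene stay as the last step left them, time stands still between calls to the robot, and variables do not carry over. Pictures are saved under pics/ and viewed, at most 14 in all, crops included, and the job is handed in when it is done.

```bash
ls; mkdir -p pics; python3 - <<'E'
from station import ctrl, optics
import cv2,numpy as np
o=ctrl.get_obs(); print({k:np.round(v,3).tolist() for k,v in o.items()}, ctrl.grasp_offset)
for n in("scene","top"):
    p,d=optics.get_image(n); cv2.imwrite(f"pics/{n}0.png",p[:,:,::-1]); np.savez(f"{n}0.npz",p=p,d=d)
    c=optics.camera_params(n); print(n,np.round(c["mtx"],2).tolist(),np.round(c["extrinsics"],4).tolist())
E
```

```text
pics
{'t': 0.0, 'q': [1.088, 0.053, 1.614, -0.0, 1.476, -0.119], 'dq': [-0.001, -0.0, 0.001, -0.001, 0.001, -0.001], 'effort': [0.0, -39.37, -37.017, -0.0, 0.007, 0.0], 'tool_pos': [0.222, 0.584, 0.23], 'tool_rot': [-0.568, -3.089, 0.003], 'contact_force': [-0.59, 0.424, 0.032], 'wrist_torque': [-0.025, -0.025, -0.012], 'grip_force': 0.0, 'opening': 0.085} 0.0187
scene [[461.83, 0.0, 277.23], [0.0, 461.83, 210.58], [0.0, 0.0, 1.0]] [[0.6165, -0.4281, 0.6608, -0.5281], [-0.7871, -0.3546, 0.5047, -0.7588], [0.0182, -0.8313, -0.5556, 0.892], [0.0, 0.0, 0.0, 1.0]]
top [[479.13, 0.0, 290.49], [0.0, 479.13, 211.55], [0.0, 0.0, 1.0]] [[-0.0107, -0.9851, 0.1719, 0.252], [-0.9999, 0.011, 0.001, 0.0033], [-0.0029, -0.1719, -0.9851, 1.2952], [0.0, 0.0, 0.0, 1.0]]
```

View pics/top0.png

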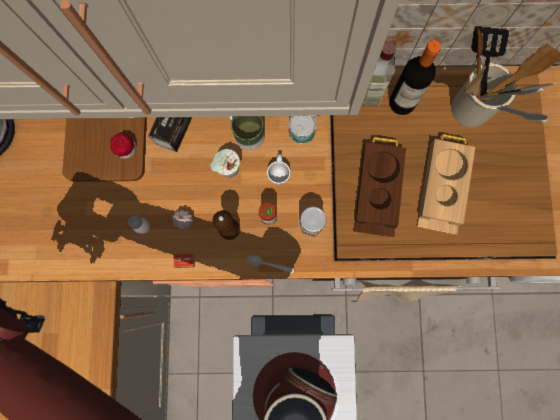

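View pics/scene0.png

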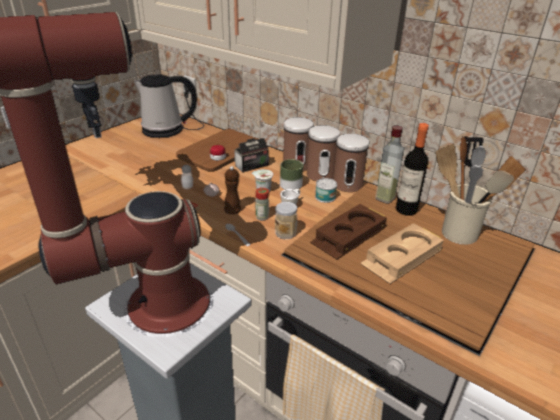

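Top view: salt shaker at (140,225), garlic (183,217), mill (222,220), herb jar (267,212), spread jar (312,220) and matchbox (184,261). The dark caddy is at (380,185), the pale one at (447,185). The scene view agrees; the tub is at (228,162) and the cup at (279,170) in the top view.

```bash
cat > h.py <<'E'
import numpy as np,cv2
from station import ctrl,optics
def world(n,d):
    c=optics.camera_params(n);K=c["mtx"];T=np.array(c["extrinsics"])
    v,u=np.indices(d.shape)
    P=np.stack([(u-K[0][2])/K[0][0]*d,(v-K[1][2])/K[1][1]*d,d],-1)@T[:3,:3].T+T[:3,3]
    P[d<=0]=np.nan
    return P
def plane(n,uv,z):
    c=optics.camera_params(n);K=np.array(c["mtx"]);T=np.array(c["extrinsics"])
    uv=np.atleast_2d(uv).astype(float)
    r=np.c_[(uv-K[:2,2])/[K[0,0],K[1,1]],np.ones(len(uv))]@T[:3,:3].T
    return T[:3,3]+r*((z-T[2,3])/r[:,2])[:,None]
def px(n,X):
    c=optics.camera_params(n);K=np.array(c["mtx"]);T=np.array(c["extrinsics"])
    p=(np.atleast_2d(X)-T[:3,3])@T[:3,:3]; p=p@K.T; return p[:,:2]/p[:,2:]
E
python3 - <<'E'
from h import *
for n in("top","scene"):
    f=np.load(n+"0.npz");p,d=f["p"],f["d"];P=world(n,d)
    z=P[...,2]
    if n=="top": np.save("P0.npy",P)
    x,y=P[...,0],P[...,1]
    m=((z>0.009)&(z<0.3)&(x>0.38)&(x<0.8)&(y>-0.5)&(y<0.5)).astype(np.uint8)
    k,L,s,c=cv2.connectedComponentsWithStats(m)
    print(n)
    for i in range(1,k):
        if s[i,4]<25: continue
        q=P[L==i]; zt=np.percentile(q[:,2],98); t=q[q[:,2]>zt-0.006]
        print(s[i].tolist(),"top z %.3f"%zt,"ctr",np.round((t[:,:2].min(0)+t[:,:2].max(0))/2,4),"mean",np.round(t[:,:2].mean(0),4),"ext",np.round(np.ptp(t[:,:2],axis=0),3))
    if n=="top": print("hob z",np.nanmedian(z[120:150,340:355]),np.nanmedian(z[240:250,380:420]),"table",np.nanmedian(z[265:272,100:150]))
p=np.load("top0.npz")["p"]
a=cv2.resize(p[140:285,100:345],None,fx=3.2,fy=3.2,interpolation=cv2.INTER_CUBIC)
cv2.imwrite("pics/c1.png",a[:,:,::-1])
b=cv2.resize(p[125:250,345:485],None,fx=4.5,fy=4.5,interpolation=cv2.INTER_CUBIC)
cv2.imwrite("pics/c2.png",b[:,:,::-1])
E
```

```text
top
[331, 46, 186, 201, 23625] top z 0.256 ctr [ 0.7431 -0.3518] mean [ 0.7682 -0.3053] ext [0.114 0.296]
[497, 48, 9, 9, 45] top z 0.287 ctr [ 0.7972 -0.4839] mean [ 0.7979 -0.4845] ext [0.005 0.008]
[109, 117, 37, 64, 2095] top z 0.069 ctr [0.659  0.4592] mean [0.6587 0.4596] ext [0.053 0.055]
[148, 117, 43, 35, 998] top z 0.111 ctr [0.6893 0.3401] mean [0.6924 0.3409] ext [0.048 0.026]
[229, 116, 36, 34, 728] top z 0.090 ctr [0.6883 0.1183] mean [0.6834 0.1214] ext [0.068 0.083]
[289, 116, 27, 27, 626] top z 0.060 ctr [ 0.7023 -0.0291] mean [ 0.703  -0.0284] ext [0.06  0.071]
[210, 149, 30, 28, 622] top z 0.076 ctr [0.6031 0.1775] mean [0.6001 0.175 ] ext [0.066 0.077]
[267, 154, 24, 31, 415] top z 0.055 ctr [0.5864 0.0356] mean [0.584  0.0379] ext [0.082 0.062]
[259, 203, 18, 22, 327] top z 0.111 ctr [0.4618 0.0637] mean [0.4627 0.0639] ext [0.041 0.04 ]
[299, 207, 27, 30, 632] top z 0.106 ctr [ 0.4407 -0.0508] mean [ 0.4408 -0.0516] ext [0.061 0.063]
[172, 209, 21, 20, 313] top z 0.052 ctr [0.4559 0.2954] mean [0.4571 0.2958] ext [0.022 0.018]
[212, 210, 28, 30, 554] top z 0.168
[... 305 characters left out ...]
1 0.1848] ext [0.021 0.089]
[291, 127, 175, 175, 13784] top z 0.280 ctr [ 0.7505 -0.3217] mean [ 0.753  -0.3474] ext [0.098 0.234]
[307, 132, 51, 70, 2067] top z 0.190 ctr [0.7891 0.0119] mean [0.7904 0.009 ] ext [0.021 0.2  ]
[195, 138, 74, 35, 1593] top z 0.114 ctr [0.7183 0.3282] mean [0.7196 0.3298] ext [0.111 0.048]
[182, 165, 12, 24, 236] top z 0.093 ctr [0.442  0.4032] mean [0.4425 0.4009] ext [0.03  0.031]
[224, 166, 17, 47, 614] top z 0.163 ctr [0.4304 0.1672] mean [0.431  0.1665] ext [0.034 0.029]
[252, 169, 22, 51, 717] top z 0.111 ctr [0.463 0.063] mean [0.4615 0.0609] ext [0.047 0.045]
[204, 182, 16, 15, 155] top z 0.053 ctr [0.4529 0.293 ] mean [0.4543 0.2919] ext [0.019 0.019]
```

View pics/c1.png

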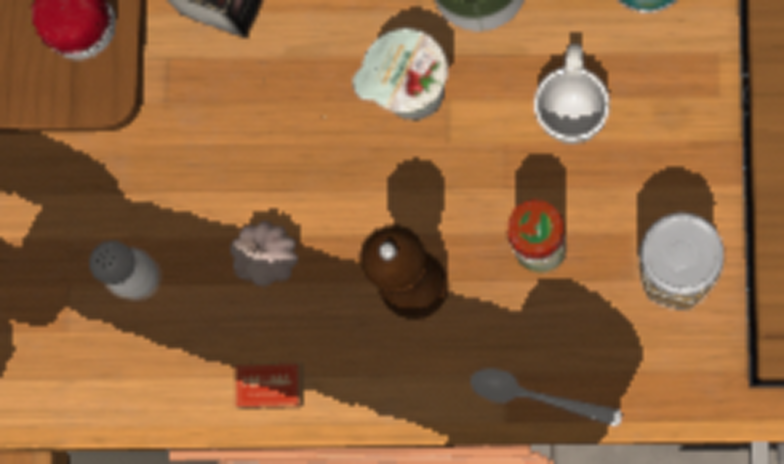

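View pics/c2.png

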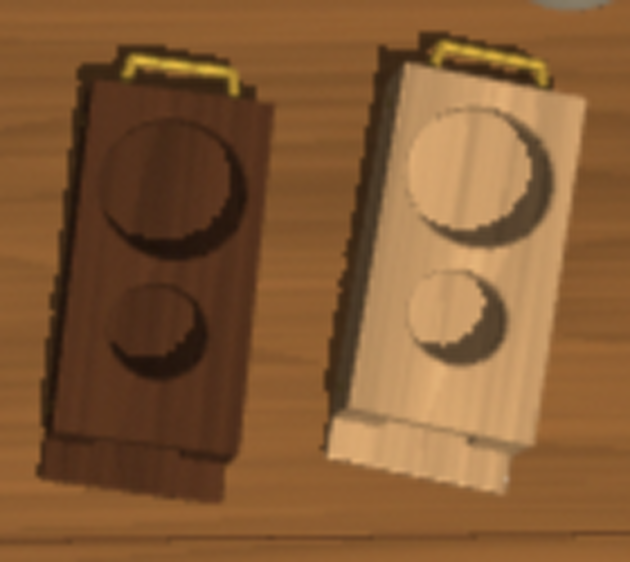

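The crops confirm the layout. The matchbox is long along world y, the caddies' handles are at the far side, and their sills face the robot. Next I fit the caddies precisely and check the spread jar's orientation.

```bash
python3 - <<'E'
from h import *
f=np.load("top0.npz");p,d=f["p"],f["d"];P=world("top",d);z=P[...,2]
hob=0.026
hsv=cv2.cvtColor(p,cv2.COLOR_RGB2HSV)
for nm,(u0,u1) in dict(dark=(350,414),light=(414,480)).items():
    box=np.zeros_like(z,bool); box[135:245,u0:u1]=1
    m=box&(z>hob+0.036)&(z<hob+0.052)
    k,L,s,c=cv2.connectedComponentsWithStats(m.astype(np.uint8)); i=1+np.argmax(s[1:,4]); m=L==i
    v,u=np.nonzero(m); zz=np.median(z[m])
    X=plane("top",np.c_[u,v],0.070)[:,:2]*1000
    (cx,cy),(w,h),a=cv2.minAreaRect(X.astype(np.float32)); 
    a=np.radians(a+90) if w<h else np.radians(a)
    ex=np.array([np.cos(a),np.sin(a)]); ex*=np.sign(ex[0]); ey=np.array([-ex[1],ex[0]])
    C=np.array([cx,cy]); O=C-12*ex
    print(nm,"z",zz,"rect",w,h,"yaw",np.degrees(np.arctan2(ex[1],ex[0])),"deckC",C,"O",O,"large",O+59*ex,"small",O-27*ex,"front-94",O-94*ex,"-120",O-120*ex)
    # wells: holes in mask
    cn,hi=cv2.findContours(m.astype(np.uint8),cv2.RETR_CCOMP,cv2.CHAIN_APPROX_NONE)
    for c,hh in zip(cn,hi[0]):
        if hh[3]>=0 and len(c)>20:
            e=cv2.minEnclosingCircle(plane("top",c[:,0],0.070)[:,:2].astype(np.float32)*1000); print(" well",np.round(e[0],1),round(e[1],1))
# matchbox red top
m=((hsv[...,0]<8)|(hsv[...,0]>172))&(hsv[...,1]>150)&(hsv[...,2]>60)
box=np.zeros_like(m); box[248:275,165:205]=1; m&=box
v,u=np.nonzero(m);X=plane("top",np.c_[u,v],.014)[:,:2]*1000
print("match",m.sum(),cv2.minAreaRect(X.astype(np.float32)), "z",np.median(z[m]))
# bottle extents near 
for nm,(u0,u1,v0,v1) in dict(wine=(385,442,35,118),).items():
    q=P[v0:v1,u0:u1].reshape(-1,3); q=q[q[:,2]>0.06]; print(nm,np.nanmin(q,0),np.nanmax(q,0))
# tops: enclosing circles of pixels with high z
for nm,(u0,u1,v0,v1,zt,zl) in dict(herb=(255,280,198,228,.106,.095),spread=(295,330,203,240,.102,.094),mill=(208,245,205,243,.170,.14),salt=(122,155,212,238,.09,.08),garlic=(170,196,205,232,.056,.045),cup=(265,295,150,188,.052,.04)).items():
    q=np.zeros_like(m);q[v0:v1,u0:u1]=1;q&=(z>zl)
    v,u=np.nonzero(q); X=plane("top",np.c_[u,v],zt)[:,:2]*1000
    (c,r)=cv2.minEnclosingCircle(X.astype(np.float32)); print(nm,q.sum(),np.round(c,1),round(r,1),"mean",X.mean(0).round(1))
sp=np.load("scene0.npz")["p"]
a=cv2.resize(sp[180:250,215:315],None,fx=7,fy=7,interpolation=cv2.INTER_CUBIC)
b=cv2.resize(p[195:245,290:335],None,fx=9.8,fy=9.8,interpolation=cv2.INTER_CUBIC)[:490]
cv2.imwrite("pics/c3.png",np.vstack([a])[:,:,::-1])
E
```

```text
dark z 0.06963868795309691 rect 109.0045166015625 213.73880004882812 yaw -8.548545837402347 deckC [ 537.55761719 -233.37355042] O [ 525.69093393 -231.58978238] large [ 584.03545996 -240.35997521] small [ 498.99089659 -227.57630431] front-94 [ 432.73524839 -217.6169328 ] -120 [ 407.02410132 -213.75210207]
 well [ 499.1 -227.6] 30.3
 well [ 583.9 -240.4] 45.0
light z 0.06959579860833998 rect 110.94373321533203 213.59178161621094 yaw -12.596710205078125 deckC [ 543.38812256 -409.32611084] O [ 531.67697113 -406.70906437] large [ 589.25679898 -419.57620953] small [ 505.32688042 -400.8207098 ] front-94 [ 439.93961828 -386.20886699] -120 [ 414.56545686 -380.53859964]
 well [ 505.6 -401.7] 30.4
 well [ 588.8 -419.5] 44.3
match 191 ((347.6142578125, 293.00018310546875), (32.448936462402344, 48.097652435302734), 1.4131556749343872) z nan
wine [ 0.57874002 -0.41683129  0.06003246] [ 0.90695363 -0.11962234  0.72892274]
herb 245 [461.2  64.9] 22.9 mean [461.6  63.9]
spread 526 [440.6 -51.5] 33.0 mean [440.7 -51.2]
mill 316 [430.  167.1] 24.3 mean [430.1 167.1]
salt 119 [441.6 402.7] 16.5 mean [441.8 404.1]
garlic 31 [456.2 293.5] 12.7 mean [455.9 294.8]
cup 185 [585.2  33. ] 41.5 mean [586.3  36.4]
```

View pics/c3.png

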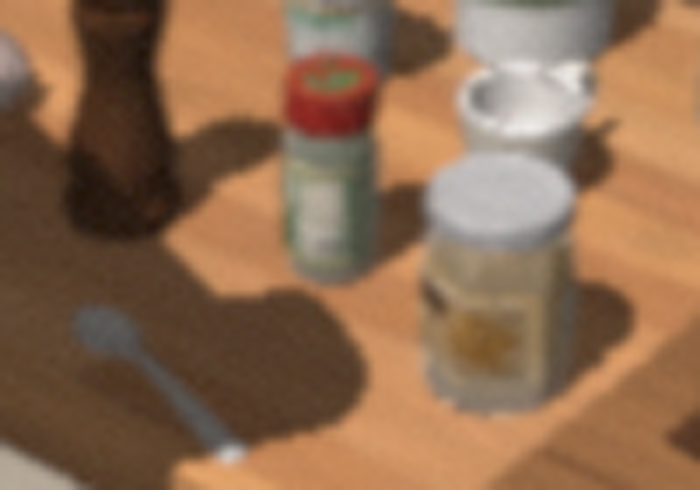

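The fits match the given sizes: deck 109×213 mm, wells r≈43 and 29, 86 mm apart. In the spread jar crop, the label face points roughly at the scene camera, so the jar's x is at about 31° azimuth. Mill first.

```bash
cat > go.py <<'E'
# usage: go.py x y z az  (mm, deg azimuth of closing line) -> roll, then tool-axis shifts after the roll
import sys,numpy as np
from scipy.spatial.transform import Rotation as R
from station import ctrl
o=ctrl.get_obs(); r=R.from_rotvec(o["tool_rot"]); M=r.as_matrix(); p=np.array(o["tool_pos"])*1000
az=np.degrees(np.arctan2(M[1,1],M[0,1]))
print("t %.2f"%o["t"],"pos",p.round(1),"az %.2f"%az,"tilt %.2f"%np.degrees(np.arccos(-M[2,2])),"q",np.round(o["q"],2),"F",np.round(o["contact_force"],1),"open %.1f grip %.1f"%(o["opening"]*1000,o["grip_force"]))
if len(sys.argv)>1:
    x,y,z,a=map(float,sys.argv[1:5]); d=(az-a+90)%180-90
    if len(sys.argv)>5: d+=float(sys.argv[5])
    N=M@R.from_euler("z",np.radians(d)).as_matrix()
    print("roll %.4f"%np.radians(d),"then t",(N.T@(np.array([x,y,z])-p)).round(1))
E
python3 go.py 434.5 170.6 230 81.5
```

```text
t 0.10 pos [222.1 583.6 230.2] az 69.16 tilt 0.11 q [ 1.09  0.05  1.61 -0.    1.48 -0.12] F [-0.1  0.4 -0.2] open 85.4 grip 0.0
roll -0.2154 then t [-271.1 -377.1    0.7]
```

```bash
python3 -m handwheel '[{"roll":-0.1077},{"roll":-0.1077},{"tx":-19.4,"ty":-26.9},{"tx":-19.4,"ty":-26.9},{"tx":-19.4,"ty":-26.9},{"tx":-19.4,"ty":-26.9},{"tx":-19.4,"ty":-26.9},{"tx":-19.4,"ty":-26.9},{"tx":-19.4,"ty":-26.9},{"tx":-19.4,"ty":-26.9}]' && python3 -m handwheel '[{"tx":-19.4,"ty":-26.9},{"tx":-19.4,"ty":-26.9},{"tx":-19.4,"ty":-26.9},{"tx":-19.4,"ty":-26.9},{"tx":-19.4,"ty":-26.9},{"tx":-19.4,"ty":-26.9},{},{}]'; python3 go.py 434.5 170.6 118 81.5
```

```text
t 0.10 pos [222.1 583.6 230.2] az 69.16 tilt 0.11 q [ 1.09  0.05  1.61 -0.    1.48 -0.12] F [-0.1  0.4 -0.2] open 85.4 grip 0.0
roll -0.2154 then t [-271.2 -376.9  112.7]$[0]: bad value
```

```bash
python3 -m handwheel '[{"tx":0,"ty":0,"tz":0,"roll":-0.1077},{"tx":0,"ty":0,"tz":0,"roll":-0.1077}]'; python3 -m handwheel '[{"tx":0,"ty":0,"tz":0,"roll":0}]' ; python3 go.py 434.5 170.6 230 81.5
```

```text
t: 0.27
tool_pos: [0.2222, 0.5837, 0.2305]
tool_rot: [-0.225, -3.133, 0.002]
contact_force: [0.1, -0.3, -0.7]
opening: 0.0855
grip_force: 0.0
t: 0.35
tool_pos: [0.2222, 0.5838, 0.2306]
tool_rot: [-0.23, -3.133, 0.002]
contact_force: [0.3, 0.5, -1.0]
opening: 0.0856
grip_force: 0.0
t 0.35 pos [222.2 583.8 230.6] az 81.59 tilt 0.07 q [ 1.09  0.05  1.61  0.    1.48 -0.34] F [ 0.3  0.5 -1. ] open 85.6 grip 0.0
roll 0.0016 then t [-271.  -377.2    0.9]
```

```bash
python3 -m handwheel '[{"tx":-19.4,"ty":-26.9,"tz":0,"roll":0},{"tx":-19.4,"ty":-26.9,"tz":0,"roll":0},{"tx":-19.4,"ty":-26.9,"tz":0,"roll":0},{"tx":-19.4,"ty":-26.9,"tz":0,"roll":0},{"tx":-19.4,"ty":-26.9,"tz":0,"roll":0},{"tx":-19.4,"ty":-26.9,"tz":0,"roll":0},{"tx":-19.4,"ty":-26.9,"tz":0,"roll":0},{"tx":-19.4,"ty":-26.9,"tz":0,"roll":0},{"tx":-19.4,"ty":-26.9,"tz":0,"roll":0},{"tx":-19.4,"ty":-26.9,"tz":0,"roll":0},{"tx":-19.4,"ty":-26.9,"tz":0,"roll":0},{"tx":-19.4,"ty":-26.9,"tz":0,"roll":0}]' >/dev/null && python3 -m handwheel '[{"tx":-19.4,"ty":-26.9,"tz":0,"roll":0},{"tx":-19.4,"ty":-26.9,"tz":0,"roll":0},{"tx":0,"ty":0,"tz":0,"roll":0},{"tx":0,"ty":0,"tz":0,"roll":0}]' >/dev/null; python3 go.py 434.5 170.6 118 81.5
```

```text
t 1.68 pos [435.6 170.3 231.1] az 81.17 tilt 0.04 q [ 0.21 -0.34  1.97  0.    1.52 -1.2 ] F [-0.2  0.9 -1.4] open 85.8 grip 0.0
roll -0.0058 then t [  1.1   0.2 113.1]
```

```bash
python3 -m handwheel '[{"tx":1,"ty":0,"tz":28,"roll":0},{"tx":0,"ty":0,"tz":28,"roll":0},{"tx":0,"ty":0,"tz":28,"roll":0},{"tx":0,"ty":0,"tz":20,"roll":0},{"tx":0,"ty":0,"tz":9,"roll":0},{"tx":0,"ty":0,"tz":0,"roll":0},{"tx":0,"ty":0,"tz":0,"roll":0}]' && python3 -m handwheel '[{"tx":0,"ty":0,"tz":0,"roll":0},{"tx":0,"ty":0,"tz":0,"roll":0},{"tx":0,"ty":0,"tz":0,"roll":0},{"tx":0,"ty":0,"tz":0,"roll":0},{"tx":0,"ty":0,"tz":0,"roll":0},{"tx":0,"ty":0,"tz":0,"roll":0},{"tx":0,"ty":0,"tz":0,"roll":0},{"tx":0,"ty":0,"tz":0,"roll":0}]' 30 50; python3 go.py 584 -240.4 245 81.5
```

```text
t: 2.27
tool_pos: [0.4342, 0.1723, 0.1187]
tool_rot: [-0.232, -3.133, -0.0]
contact_force: [0.8, -0.4, 1.3]
opening: 0.0854
grip_force: 0.0
t: 2.93
tool_pos: [0.4358, 0.1717, 0.1203]
tool_rot: [0.233, 3.129, 0.001]
contact_force: [-0.3, -0.9, 5.8]
opening: 0.0468
grip_force: 51.2
t 2.93 pos [435.8 171.7 120.3] az 81.48 tilt 0.20 q [ 0.22 -0.24  2.08 -0.    1.3  -1.21] F [-0.3 -0.9  5.8] open 46.8 grip 51.2
roll -0.0003 then t [-207.9 -385.5 -124.3]
```

```bash
python3 -m handwheel '[{"tx":0,"ty":0,"tz":-15,"roll":0},{"tx":0,"ty":0,"tz":-28,"roll":0},{"tx":0,"ty":0,"tz":-28,"roll":0},{"tx":0,"ty":0,"tz":-28,"roll":0},{"tx":0,"ty":0,"tz":-26,"roll":0},{"tx":0,"ty":0,"tz":0,"roll":0}]' && python3 -m handwheel '[{"tx":0,"ty":-20,"tz":0,"roll":0},{"tx":0,"ty":-34,"tz":0,"roll":0},{"tx":0,"ty":-34,"tz":0,"roll":0},{"tx":0,"ty":-34,"tz":0,"roll":0},{"tx":0,"ty":-34,"tz":0,"roll":0},{"tx":0,"ty":-34,"tz":0,"roll":0},{"tx":0,"ty":-34,"tz":0,"roll":0},{"tx":0,"ty":-34,"tz":0,"roll":0},{"tx":0,"ty":-34,"tz":0,"roll":0},{"tx":0,"ty":-34,"tz":0,"roll":0},{"tx":0,"ty":-34,"tz":0,"roll":0},{"tx":0,"ty":-25.5,"tz":0,"roll":0}]' && python3 -m handwheel '[{"tx":-18,"ty":0,"tz":0,"roll":0},{"tx":-30,"ty":0,"tz":0,"roll":0},{"tx":-30,"ty":0,"tz":0,"roll":0},{"tx":-30,"ty":0,"tz":0,"roll":0},{"tx":-30,"ty":0,"tz":0,"roll":0},{"tx":-30,"ty":0,"tz":0,"roll":0},{"tx":-22,"ty":0,"tz":0,"roll":0},{"tx":-15,"ty":0,"tz":0,"roll":0},{"tx":0,"ty":0,"tz":0,"roll":0},{"tx":0,"ty":0,"tz":0,"roll":0}]'; python3 go.py 584 -240.4 157 81.5
```

```text
t: 3.43
tool_pos: [0.437, 0.1722, 0.2497]
tool_rot: [0.232, 3.123, 0.005]
contact_force: [0.4, 0.3, -1.1]
opening: 0.0463
grip_force: 51.8
t: 4.43
tool_pos: [0.3761, -0.2116, 0.2419]
tool_rot: [-0.236, -3.131, -0.001]
contact_force: [0.9, 0.6, -1.5]
opening: 0.0467
grip_force: 52.2
t: 5.27
tool_pos: [0.5796, -0.2396, 0.2413]
tool_rot: [-0.232, -3.13, -0.002]
contact_force: [0.2, 0.0, -1.8]
opening: 0.0466
grip_force: 52.3
t 5.27 pos [ 579.6 -239.6  241.3] az 81.52 tilt 0.20 q [-0.51  0.05  1.59 -0.    1.5  -1.93] F [ 0.2  0.  -1.8] open 46.6 grip 52.3
roll 0.0004 then t [-4.8 -0.3 84.3]
```

```bash
python3 -m handwheel '[{"tx":-4.8,"ty":0,"tz":5,"roll":0},{"tx":0,"ty":0,"tz":20,"roll":0},{"tx":0,"ty":0,"tz":20,"roll":0},{"tx":0,"ty":0,"tz":20,"roll":0},{"tx":0,"ty":0,"tz":12,"roll":0},{"tx":0,"ty":0,"tz":5,"roll":0},{"tx":0,"ty":0,"tz":0,"roll":0},{"tx":0,"ty":0,"tz":0,"roll":0}]'; python3 go.py 584 -240.4 156.5 81.5
```

```text
t: 5.93
tool_pos: [0.5849, -0.2409, 0.162]
tool_rot: [0.233, 3.132, -0.001]
contact_force: [-0.3, 0.0, -1.3]
opening: 0.0465
grip_force: 52.3
t 5.93 pos [ 584.9 -240.9  162. ] az 81.49 tilt 0.05 q [-0.51  0.12  1.66 -0.    1.36 -1.93] F [-0.3  0.  -1.3] open 46.5 grip 52.3
roll -0.0002 then t [1.  0.3 5.5]
```

```bash
for i in 1 2 3 4; do python3 -m handwheel '[{"tx":0,"ty":0,"tz":1.5,"roll":0},{"tx":0,"ty":0,"tz":0,"roll":0}]' | grep -E "tool_pos|contact"; done
```

```text
tool_pos: [0.5855, -0.2411, 0.1614]
contact_force: [-0.3, 0.1, -0.7]
tool_pos: [0.5851, -0.2408, 0.1588]
contact_force: [-0.6, -0.3, -1.1]
tool_pos: [0.5848, -0.2406, 0.1567]
contact_force: [-0.0, -0.3, -2.0]
tool_pos: [0.5854, -0.2409, 0.1564]
contact_force: [-0.9, 0.3, 2.7]
```

```bash
python3 -m handwheel '[{"tx":0,"ty":0,"tz":0,"roll":0},{"tx":0,"ty":0,"tz":0,"roll":0},{"tx":0,"ty":0,"tz":0,"roll":0},{"tx":0,"ty":0,"tz":0,"roll":0},{"tx":0,"ty":0,"tz":0,"roll":0},{"tx":0,"ty":0,"tz":-10,"roll":0},{"tx":0,"ty":0,"tz":-25,"roll":0},{"tx":0,"ty":0,"tz":-25,"roll":0},{"tx":0,"ty":0,"tz":-25,"roll":0},{"tx":0,"ty":0,"tz":-10,"roll":0}]' 85 >/dev/null; python3 go.py 461.5 64.3 235 81.5
```

```text
t 7.43 pos [ 586.4 -241.5  255.9] az 81.50 tilt 0.41 q [-0.51  0.06  1.57  0.    1.51 -1.93] F [ 0.1 -0.9  0.2] open 84.7 grip 0.0
roll 0.0000 then t [168.8 284.   19. ]
```

```bash
python3 -m handwheel '[{"tx":15,"ty":0,"tz":0,"roll":0},{"tx":28,"ty":0,"tz":0,"roll":0},{"tx":32,"ty":0,"tz":0,"roll":0},{"tx":32,"ty":0,"tz":0,"roll":0},{"tx":32,"ty":20,"tz":0,"roll":0},{"tx":29.8,"ty":34,"tz":0,"roll":0},{"tx":0,"ty":34,"tz":0,"roll":0},{"tx":0,"ty":34,"tz":0,"roll":0},{"tx":0,"ty":34,"tz":0,"roll":0},{"tx":0,"ty":34,"tz":0,"roll":0},{"tx":0,"ty":34,"tz":0,"roll":0},{"tx":0,"ty":34,"tz":19,"roll":0}]' >/dev/null && python3 -m handwheel '[{"tx":0,"ty":26,"tz":0,"roll":0},{"tx":0,"ty":0,"tz":0,"roll":0},{"tx":0,"ty":0,"tz":0,"roll":0}]' >/dev/null; python3 - <<'E'
from h import *
p,d=optics.get_image("top")
s,_=optics.get_image("scene")
a=cv2.resize(p[120:290,200:480],None,fx=2.8,fy=2.8); b=cv2.resize(s[160:290,200:460],None,fx=2.8,fy=2.8)
cv2.imwrite("pics/a1.png",cv2.resize(np.vstack([a[:, :728],b])[:,:,::-1],None,fx=.7,fy=.7))
E
python3 go.py 461.5 64.3 74 81.5
```

```text
t 8.78 pos [461.8  61.8 231.4] az 81.49 tilt 0.03 q [-0.03 -0.34  1.97 -0.    1.52 -1.45] F [ 0.1 -0.1  0.4] open 84.8 grip 0.0
roll -0.0003 then t [  0.7   2.5 157.4]
```

View pics/a1.png

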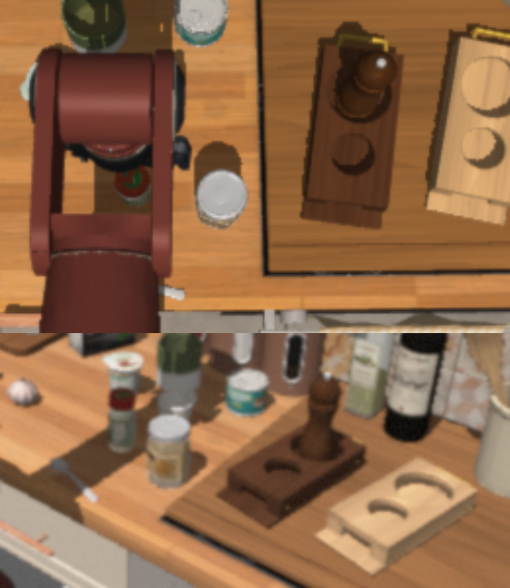

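The picture shows the mill upright in the dark caddy's large well (crop pixel (360,85)), with everything else untouched. Herb jar next.

```bash
python3 -m handwheel '[{"tx":0.7,"ty":2.5,"tz":20,"roll":0},{"tx":0,"ty":0,"tz":30,"roll":0},{"tx":0,"ty":0,"tz":30,"roll":0},{"tx":0,"ty":0,"tz":30,"roll":0},{"tx":0,"ty":0,"tz":25,"roll":0},{"tx":0,"ty":0,"tz":15,"roll":0},{"tx":0,"ty":0,"tz":7,"roll":0},{"tx":0,"ty":0,"tz":0,"roll":0},{"tx":0,"ty":0,"tz":0,"roll":0}]' && python3 -m handwheel '[{"tx":0,"ty":0,"tz":0,"roll":0},{"tx":0,"ty":0,"tz":0,"roll":0},{"tx":0,"ty":0,"tz":0,"roll":0},{"tx":0,"ty":0,"tz":0,"roll":0},{"tx":0,"ty":0,"tz":0,"roll":0},{"tx":0,"ty":0,"tz":0,"roll":0},{"tx":0,"ty":0,"tz":0,"roll":0},{"tx":0,"ty":0,"tz":0,"roll":0}]' 30 40; python3 go.py 499 -227.6 200 81.5
```

```text
t: 9.53
tool_pos: [0.4621, 0.064, 0.0751]
tool_rot: [0.235, 3.132, -0.0]
contact_force: [-0.1, 1.0, 0.1]
opening: 0.0849
grip_force: 0.0
t: 10.2
tool_pos: [0.4625, 0.0647, 0.0757]
tool_rot: [0.232, 3.131, -0.0]
contact_force: [-1.7, -0.7, 6.1]
opening: 0.0435
grip_force: 40.6
t 10.20 pos [462.5  64.7  75.7] az 81.51 tilt 0.13 q [-0.02 -0.18  2.11 -0.    1.21 -1.44] F [-1.7 -0.7  6.1] open 43.5 grip 40.6
roll 0.0001 then t [ -79.6 -283.7 -124.1]
```

```bash
python3 -m handwheel '[{"tx":0,"ty":0,"tz":-15,"roll":0},{"tx":0,"ty":0,"tz":-28,"roll":0},{"tx":0,"ty":0,"tz":-28,"roll":0},{"tx":0,"ty":0,"tz":-28,"roll":0},{"tx":0,"ty":0,"tz":-25,"roll":0},{"tx":0,"ty":0,"tz":0,"roll":0}]' >/dev/null && python3 -m handwheel '[{"tx":0,"ty":-20,"tz":0,"roll":0},{"tx":0,"ty":-32,"tz":0,"roll":0},{"tx":0,"ty":-32,"tz":0,"roll":0},{"tx":0,"ty":-32,"tz":0,"roll":0},{"tx":0,"ty":-32,"tz":0,"roll":0},{"tx":0,"ty":-32,"tz":0,"roll":0},{"tx":-10,"ty":-32,"tz":0,"roll":0},{"tx":-20,"ty":-32,"tz":0,"roll":0},{"tx":-20,"ty":-25,"tz":0,"roll":0},{"tx":-20,"ty":-14.7,"tz":0,"roll":0},{"tx":-9.6,"ty":0,"tz":0,"roll":0},{"tx":0,"ty":0,"tz":0,"roll":0}]'; python3 go.py 499 -227.6 112 81.5
```

```text
t: 11.7
tool_pos: [0.4986, -0.2279, 0.1964]
tool_rot: [-0.234, -3.131, -0.003]
contact_force: [-0.3, 0.5, -1.2]
opening: 0.0433
grip_force: 41.2
t 11.70 pos [ 498.6 -227.9  196.4] az 81.45 tilt 0.17 q [-0.56 -0.1   1.83  0.    1.42 -1.99] F [-0.3  0.5 -1.2] open 43.3 grip 41.2
roll -0.0009 then t [-0.5  0.2 84.4]
```

```bash
python3 -m handwheel '[{"tx":0,"ty":0,"tz":15,"roll":0},{"tx":0,"ty":0,"tz":20,"roll":0},{"tx":0,"ty":0,"tz":20,"roll":0},{"tx":0,"ty":0,"tz":15,"roll":0},{"tx":0,"ty":0,"tz":8,"roll":0},{"tx":0,"ty":0,"tz":2,"roll":0},{"tx":0,"ty":0,"tz":0,"roll":0},{"tx":0,"ty":0,"tz":0,"roll":0}]'| grep -E "tool_pos|contact"; for i in 1 2 3 ; do python3 -m handwheel '[{"tx":0,"ty":0,"tz":1.5,"roll":0},{"tx":0,"ty":0,"tz":0,"roll":0}]' | grep -E "tool_pos|contact"; done
```

```text
tool_pos: [0.4986, -0.2275, 0.1192]
contact_force: [0.4, -0.8, -1.7]
tool_pos: [0.4988, -0.2279, 0.1179]
contact_force: [0.6, -0.1, -1.1]
tool_pos: [0.4984, -0.2277, 0.1156]
contact_force: [-0.3, 0.6, -1.4]
tool_pos: [0.4981, -0.2276, 0.1136]
contact_force: [-0.2, -0.8, -1.7]
```

```bash
for i in 1 2 ; do python3 -m handwheel '[{"tx":0,"ty":0,"tz":1.4,"roll":0},{"tx":0,"ty":0,"tz":0,"roll":0}]' | grep -E "tool_pos|contact"; done
```

```text
tool_pos: [0.4981, -0.2275, 0.1121]
contact_force: [-0.5, 0.6, -1.9]
tool_pos: [0.4986, -0.2278, 0.1118]
contact_force: [-1.3, 1.5, 2.3]
```

```bash
python3 -m handwheel '[{"tx":0,"ty":0,"tz":0,"roll":0},{"tx":0,"ty":0,"tz":0,"roll":0},{"tx":0,"ty":0,"tz":0,"roll":0},{"tx":0,"ty":0,"tz":0,"roll":0},{"tx":0,"ty":0,"tz":0,"roll":0},{"tx":0,"ty":0,"tz":-10,"roll":0},{"tx":0,"ty":0,"tz":-25,"roll":0},{"tx":0,"ty":0,"tz":-30,"roll":0},{"tx":0,"ty":0,"tz":-30,"roll":0},{"tx":0,"ty":0,"tz":-15,"roll":0},{"tx":0,"ty":0,"tz":0,"roll":0}]' 85 >/dev/null
python3 - <<'E'
from h import *
print(px("scene",[[.3476,.293,.014]]))
for n in("top","scene"):
    p,d=optics.get_image(n); hsv=cv2.cvtColor(p,cv2.COLOR_RGB2HSV).astype(int)
    m=((hsv[...,0]<9)|(hsv[...,0]>170))&(hsv[...,1]>140)&(hsv[...,2]>40)
    u,v=px(n,[[.3476,.293,.014]])[0].astype(int)
    b=np.zeros_like(m);b[v-18:v+18,u-25:u+25]=1;m&=b
    vv,uu=np.nonzero(m);X=plane(n,np.c_[uu,vv],.014)[:,:2]*1000
    print(n,m.sum(),"mean",X.mean(0),cv2.minAreaRect(X.astype(np.float32)))
E
python3 go.py 347.6 308 170 1.4
```

```text
[[189.34585696 205.38924522]]
top 207 mean [347.30545345 293.2605864 ] ((347.5679626464844, 293.0158996582031), (49.108489990234375, 31.951757431030273), 89.37847900390625)
scene 81 mean [345.27811388 291.8331453 ] ((316.9877624511719, 272.82073974609375), (127.97769927978516, 52.75870895385742), 32.33610153198242)
t 14.22 pos [ 498.5 -227.8  222. ] az 81.50 tilt 0.11 q [-0.56 -0.13  1.8  -0.    1.46 -1.99] F [-0.2  0.1  0.1] open 85.2 grip 0.0
roll 1.3979 then t [ 539.4 -137.9   51.2]
```

```bash
python3 -m handwheel '[{"tx":8,"ty":17.6,"tz":0,"roll":0},{"tx":14.7,"ty":32.7,"tz":0,"roll":0},{"tx":14.7,"ty":32.7,"tz":0,"roll":0},{"tx":14.7,"ty":32.7,"tz":0,"roll":0},{"tx":14.7,"ty":32.7,"tz":0,"roll":0},{"tx":14.7,"ty":32.7,"tz":0,"roll":0},{"tx":14.7,"ty":32.7,"tz":0,"roll":0},{"tx":14.7,"ty":32.7,"tz":0,"roll":0},{"tx":14.7,"ty":32.7,"tz":0,"roll":0},{"tx":14.7,"ty":32.7,"tz":0,"roll":0},{"tx":14.7,"ty":32.7,"tz":0,"roll":0},{"tx":14.7,"ty":32.7,"tz":0,"roll":0}]' >/dev/null; python3 -m handwheel '[{"tx":14.7,"ty":32.7,"tz":0,"roll":0},{"tx":14.7,"ty":32.7,"tz":0,"roll":0},{"tx":14.7,"ty":32.7,"tz":0,"roll":0},{"tx":14.8,"ty":32.2,"tz":0,"roll":0}]' >/dev/null;  python3 -m handwheel '[{"tx":0,"ty":0,"tz":0,"roll":0.1185},{"tx":0,"ty":0,"tz":0,"roll":0.1185},{"tx":0,"ty":0,"tz":0,"roll":0.1185},{"tx":0,"ty":0,"tz":0,"roll":0.1185},{"tx":0,"ty":0,"tz":0,"roll":0.1185},{"tx":0,"ty":0,"tz":0,"roll":0.1185},{"tx":0,"ty":0,"tz":0,"roll":0.1185},{"tx":0,"ty":0,"tz":0,"roll":0.1185},{"tx":0,"ty":0,"tz":0,"roll":0.1185},{"tx":0,"ty":0,"tz":0,"roll":0.1185},{"tx":0,"ty":0,"tz":0,"roll":0.1185},{"tx":0,"ty":0,"tz":0,"roll":0.1185}]' 60 >/dev/null; python3 -m handwheel '[{"tx":0,"ty":0,"tz":0,"roll":0},{"tx":0,"ty":0,"tz":0,"roll":0}]' >/dev/null; python3 go.py 347.3 308 30 0
```

```text
t 16.72 pos [346.5 307.7 219.3] az 0.19 tilt 0.17 q [ 0.57 -0.34  1.99 -0.    1.5   0.56] F [ 0.6 -0.5 -0.8] open 60.1 grip 0.0
roll 0.0034 then t [  0.6   1.3 189.3]
```

```bash
python3 -m handwheel '[{"tx":0.6,"ty":1.3,"tz":30,"roll":0.0034},{"tx":0,"ty":0,"tz":35,"roll":0},{"tx":0,"ty":0,"tz":35,"roll":0},{"tx":0,"ty":0,"tz":35,"roll":0},{"tx":0,"ty":0,"tz":25,"roll":0},{"tx":0,"ty":0,"tz":15,"roll":0},{"tx":0,"ty":0,"tz":5,"roll":0},{"tx":0,"ty":0,"tz":0,"roll":0},{"tx":0,"ty":0,"tz":0,"roll":0}]'; python3 go.py 347.3 308 3.5 0
```

```text
t: 17.47
tool_pos: [0.3488, 0.309, 0.0415]
tool_rot: [2.223, 2.219, 0.001]
contact_force: [-0.2, 0.2, 1.3]
opening: 0.0596
grip_force: 0.0
t 17.47 pos [348.8 309.   41.5] az -0.11 tilt 0.03 q [ 0.57 -0.13  2.13  0.    1.14  0.57] F [-0.2  0.2  1.3] open 59.6 grip 0.0
roll -0.0019 then t [-1.  -1.5 38. ]
```

```bash
python3 -m handwheel '[{"tx":-0.7,"ty":-1,"tz":15,"roll":0},{"tx":0,"ty":0,"tz":12,"roll":0},{"tx":0,"ty":0,"tz":7,"roll":0},{"tx":0,"ty":0,"tz":4,"roll":0},{"tx":0,"ty":0,"tz":0,"roll":0},{"tx":0,"ty":0,"tz":0,"roll":0}]' && python3 -m handwheel '[{"tx":0,"ty":0,"tz":0,"roll":0},{"tx":0,"ty":0,"tz":0,"roll":0},{"tx":0,"ty":0,"tz":0,"roll":0},{"tx":0,"ty":0,"tz":0,"roll":0},{"tx":0,"ty":0,"tz":0,"roll":0},{"tx":0,"ty":0,"tz":0,"roll":0},{"tx":0,"ty":0,"tz":0,"roll":0},{"tx":0,"ty":0,"tz":0,"roll":0}]' 20 25; python3 go.py
```

```text
t: 17.97
tool_pos: [0.3481, 0.3085, 0.0038]
tool_rot: [2.224, 2.218, 0.002]
contact_force: [-0.3, -0.3, -0.2]
opening: 0.06
grip_force: 0.0
t: 18.63
tool_pos: [0.3483, 0.3087, 0.004]
tool_rot: [2.224, 2.218, 0.003]
contact_force: [-0.1, -0.4, 5.9]
opening: 0.0353
grip_force: 25.7
t 18.63 pos [348.3 308.7   4. ] az -0.17 tilt 0.10 q [ 0.56 -0.06  2.14 -0.    1.06  0.57] F [-0.1 -0.4  5.9] open 35.3 grip 25.7
```

```bash
python3 -m handwheel '[{"tx":0,"ty":0,"tz":-15,"roll":0},{"tx":0,"ty":0,"tz":-30,"roll":0},{"tx":0,"ty":0,"tz":-35,"roll":0},{"tx":0,"ty":0,"tz":-35,"roll":0},{"tx":0,"ty":0,"tz":-35,"roll":0},{"tx":0,"ty":0,"tz":-16,"roll":0}]' >/dev/null; python3 -m handwheel '[{"tx":0,"ty":0,"tz":0,"roll":-0.1188},{"tx":0,"ty":0,"tz":0,"roll":-0.1188},{"tx":0,"ty":0,"tz":0,"roll":-0.1188},{"tx":0,"ty":0,"tz":0,"roll":-0.1188},{"tx":0,"ty":0,"tz":0,"roll":-0.1188},{"tx":0,"ty":0,"tz":0,"roll":-0.1188},{"tx":0,"ty":0,"tz":0,"roll":-0.1188},{"tx":0,"ty":0,"tz":0,"roll":-0.1188},{"tx":0,"ty":0,"tz":0,"roll":-0.1188},{"tx":0,"ty":0,"tz":0,"roll":-0.1188},{"tx":0,"ty":0,"tz":0,"roll":-0.1188},{"tx":0,"ty":0,"tz":0,"roll":-0.1188}]' >/dev/null; python3 -m handwheel '[{"tx":-16,"ty":-30,"tz":0,"roll":0},{"tx":-16,"ty":-30,"tz":0,"roll":0},{"tx":-16,"ty":-30,"tz":0,"roll":0},{"tx":-16,"ty":-30,"tz":0,"roll":0},{"tx":-16,"ty":-30,"tz":0,"roll":0},{"tx":-16,"ty":-30,"tz":0,"roll":0},{"tx":-16,"ty":-30,"tz":0,"roll":0},{"tx":-16,"ty":-32,"tz":0,"roll":0}]' >/dev/null;  python3 -m handwheel '[{"tx":2,"ty":-33,"tz":0,"roll":0},{"tx":2,"ty":-33,"tz":0,"roll":0},{"tx":2,"ty":-33,"tz":0,"roll":0},{"tx":2,"ty":-33,"tz":0,"roll":0},{"tx":2,"ty":-33,"tz":0,"roll":0},{"tx":2,"ty":-33,"tz":0,"roll":0},{"tx":2,"ty":-33,"tz":0,"roll":0},{"tx":2,"ty":-33,"tz":0,"roll":0},{"tx":0,"ty":0,"tz":0,"roll":0},{"tx":0,"ty":0,"tz":0,"roll":0}]'; python3 go.py 384.8 -210.4 80 81.5
```

```text
t: 21.63
tool_pos: [0.3828, -0.2098, 0.1685]
tool_rot: [-0.238, -3.132, -0.002]
contact_force: [-0.7, 0.6, -0.4]
opening: 0.0352
grip_force: 25.2
t 21.63 pos [ 382.8 -209.8  168.5] az 81.30 tilt 0.08 q [-0.67 -0.38  2.1   0.    1.42 -2.09] F [-0.7  0.6 -0.4] open 35.2 grip 25.2
roll -0.0034 then t [-2.1 -0.4 88.5]
```

```bash
python3 -m handwheel '[{"tx":-2.1,"ty":-0.4,"tz":20,"roll":0},{"tx":0,"ty":0,"tz":30,"roll":0},{"tx":0,"ty":0,"tz":30,"roll":0},{"tx":0,"ty":0,"tz":25,"roll":0},{"tx":0,"ty":0,"tz":15,"roll":0},{"tx":0,"ty":0,"tz":4,"roll":0},{"tx":0,"ty":0,"tz":0,"roll":0},{"tx":0,"ty":0,"tz":0,"roll":0}]'; python3 go.py 384.8 -210.4 43 81.5
python3 - <<'E'
from h import *
s,d=optics.get_image("scene"); p,_=optics.get_image("top")
a=cv2.resize(s[195:285,260:410],None,fx=5,fy=5,interpolation=cv2.INTER_CUBIC)
cv2.imwrite("pics/b1.png",a[:,:,::-1])
E
```

```text
t: 22.3
tool_pos: [0.3862, -0.2092, 0.0457]
tool_rot: [0.231, 3.132, -0.001]
contact_force: [0.6, -1.0, -0.2]
opening: 0.0355
grip_force: 25.2
t 22.30 pos [ 386.2 -209.2   45.7] az 81.58 tilt 0.05 q [-0.67 -0.21  2.19  0.    1.16 -2.09] F [ 0.6 -1.  -0.2] open 35.5 grip 25.2
roll 0.0013 then t [ 1.2 -1.4  2.7]
```

View pics/b1.png

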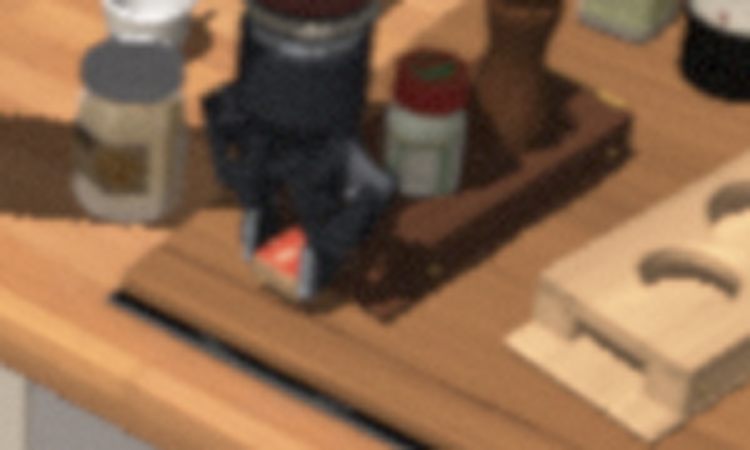

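The box is held level between the pads (crop pixel (285,255)), just in front of the sill, and the herb jar stands in its well. Inserting.

```bash
python3 -m handwheel '[{"tx":0,"ty":-1,"tz":2.5,"roll":0},{"tx":-5,"ty":0,"tz":0,"roll":0},{"tx":-6,"ty":0,"tz":0,"roll":0},{"tx":0,"ty":0,"tz":0,"roll":0}]' | grep -E "pos|force"; python3 -m handwheel '[{"tx":-5,"ty":0,"tz":0,"roll":0},{"tx":-5,"ty":0,"tz":0,"roll":0},{"tx":0,"ty":0,"tz":0,"roll":0}]'| grep -E "pos|force"; python3 -m handwheel '[{"tx":-4,"ty":0,"tz":0,"roll":0},{"tx":-3,"ty":0,"tz":0,"roll":0},{"tx":0,"ty":0,"tz":0,"roll":0}]'| grep -E "pos|force"; python3 go.py 416.9 -215.2 42.5 81.5
```

```text
tool_pos: [0.3976, -0.2128, 0.0433]
contact_force: [0.1, 0.4, 0.1]
grip_force: 25.2
tool_pos: [0.4072, -0.214, 0.0428]
contact_force: [0.2, -0.5, -0.1]
grip_force: 25.2
tool_pos: [0.4137, -0.2148, 0.0426]
contact_force: [-0.1, -0.2, -0.6]
grip_force: 25.2
t 23.23 pos [ 413.7 -214.8   42.6] az 81.52 tilt 0.02 q [-0.64 -0.13  2.13  0.    1.15 -2.06] F [-0.1 -0.2 -0.6] open 35.1 grip 25.2
roll 0.0004 then t [-3.2  0.1  0.1]
```

```bash
python3 -m handwheel '[{"tx":-1.5,"ty":0,"tz":0,"roll":0},{"tx":-1.5,"ty":0,"tz":1,"roll":0},{"tx":0,"ty":0,"tz":1,"roll":0},{"tx":0,"ty":0,"tz":0,"roll":0}]' | grep -E "pos|force"; python3 -m handwheel '[{"tx":0,"ty":0,"tz":0.7,"roll":0},{"tx":0,"ty":0,"tz":0,"roll":0},{"tx":0,"ty":0,"tz":0,"roll":0}]'| grep -E "pos|force"; python3 go.py
```

```text
tool_pos: [0.4159, -0.215, 0.0402]
contact_force: [0.2, -0.5, 0.2]
grip_force: 25.2
tool_pos: [0.416, -0.2151, 0.0401]
contact_force: [-1.8, 1.2, 2.8]
grip_force: 25.6
t 23.82 pos [ 416.  -215.1   40.1] az 81.51 tilt 0.02 q [-0.64 -0.12  2.12 -0.    1.14 -2.06] F [-1.8  1.2  2.8] open 35.1 grip 25.6
```

```bash
python3 -m handwheel '[{"tx":0,"ty":0,"tz":0,"roll":0},{"tx":0,"ty":0,"tz":0,"roll":0},{"tx":0,"ty":0,"tz":0,"roll":0},{"tx":0,"ty":0,"tz":0,"roll":0},{"tx":0,"ty":0,"tz":-8,"roll":0},{"tx":0,"ty":0,"tz":-20,"roll":0},{"tx":0,"ty":0,"tz":-20,"roll":0},{"tx":10,"ty":0,"tz":0,"roll":0},{"tx":16,"ty":0,"tz":0,"roll":0},{"tx":10,"ty":0,"tz":0,"roll":0},{"tx":0,"ty":0,"tz":0,"roll":0}]' 55 >/dev/null;  python3 -m handwheel '[{"tx":0,"ty":0,"tz":0,"roll":0},{"tx":0,"ty":0,"tz":0,"roll":0},{"tx":0,"ty":0,"tz":0,"roll":0},{"tx":0,"ty":0,"tz":0,"roll":0},{"tx":0,"ty":0,"tz":0,"roll":0},{"tx":0,"ty":0,"tz":0,"roll":0},{"tx":0,"ty":0,"tz":0,"roll":0},{"tx":0,"ty":0,"tz":0,"roll":0}]' 0 20 >/dev/null; python3 go.py 382.8 -210.1 41 81.5
python3 - <<'E'
from h import *
s,d=optics.get_image("scene")
cv2.imwrite("pics/b2.png",cv2.resize(s[195:285,260:410],None,fx=5,fy=5,interpolation=cv2.INTER_CUBIC)[:,:,::-1])
E
```

```text
t 25.40 pos [ 380.5 -209.8   87.7] az 81.51 tilt 0.01 q [-0.68 -0.29  2.18 -0.    1.26 -2.1 ] F [-0.8 -0.  -1. ] open 0.1 grip 0.0
roll 0.0002 then t [-2.3  0.  46.7]
```

View pics/b2.png

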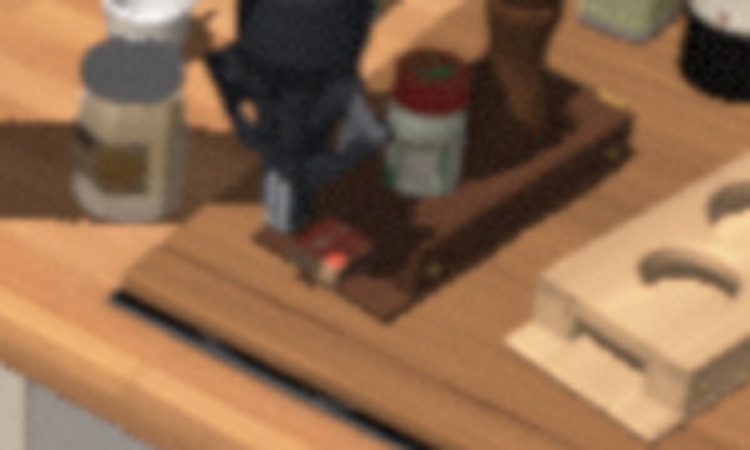

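The box lies flat in the slot, sticking out over the sill (crop pixel (325,255)). Now I push it home with the closed fingertips.

```bash
python3 -m handwheel '[{"tx":0,"ty":0,"tz":15,"roll":0},{"tx":0,"ty":0,"tz":20,"roll":0},{"tx":0,"ty":0,"tz":10,"roll":0},{"tx":0,"ty":0,"tz":1.5,"roll":0},{"tx":0,"ty":0,"tz":0,"roll":0},{"tx":-4,"ty":0,"tz":0,"roll":0},{"tx":-4,"ty":0,"tz":0,"roll":0},{"tx":0,"ty":0,"tz":0,"roll":0}]' | grep -E "pos|contact"; for i in 1 2 3 4; do python3 -m handwheel '[{"tx":-1.2,"ty":0,"tz":0,"roll":0},{"tx":0,"ty":0,"tz":0,"roll":0}]'| grep -E "pos|contact"; done
```

```text
tool_pos: [0.3899, -0.2118, 0.0427]
contact_force: [0.6, 0.1, -0.6]
tool_pos: [0.3902, -0.2115, 0.0419]
contact_force: [-0.6, -0.3, 0.1]
tool_pos: [0.391, -0.2114, 0.0415]
contact_force: [0.4, -0.1, -1.2]
tool_pos: [0.392, -0.2116, 0.0413]
contact_force: [0.4, 0.3, 0.0]
tool_pos: [0.3933, -0.2117, 0.0413]
contact_force: [-0.2, 0.5, -0.2]
```

```bash
for i in 1 2 3 4 5 6; do python3 -m handwheel '[{"tx":-1,"ty":0,"tz":0,"roll":0},{"tx":0,"ty":0,"tz":0,"roll":0}]'| grep -E "pos|contact"; done
```

```text
tool_pos: [0.3943, -0.2119, 0.0413]
contact_force: [-0.1, -1.0, 0.0]
tool_pos: [0.3952, -0.212, 0.0413]
contact_force: [-0.3, -0.5, -0.3]
tool_pos: [0.3962, -0.2122, 0.0413]
contact_force: [-0.3, -1.1, 0.2]
tool_pos: [0.3972, -0.2124, 0.0413]
contact_force: [0.7, 0.3, -1.1]
tool_pos: [0.3975, -0.2123, 0.0412]
contact_force: [-4.3, 0.7, 2.6]
tool_pos: [0.3976, -0.2123, 0.0412]
contact_force: [-9.2, 1.4, 6.7]
```

```bash
python3 -m handwheel '[{"tx":10,"ty":0,"tz":0,"roll":0},{"tx":15,"ty":0,"tz":0,"roll":0},{"tx":0,"ty":0,"tz":-20,"roll":0},{"tx":0,"ty":0,"tz":-35,"roll":0},{"tx":0,"ty":0,"tz":-35,"roll":0},{"tx":0,"ty":0,"tz":-35,"roll":0},{"tx":0,"ty":0,"tz":-20,"roll":0},{"tx":0,"ty":0,"tz":0,"roll":0}]' 85 >/dev/null; python3 go.py 440.6 -51.3 185 28
python3 - <<'E'
from h import *
s,d=optics.get_image("scene"); p,dt=optics.get_image("top")
a=cv2.resize(s[195:285,260:410],None,fx=5,fy=5,interpolation=cv2.INTER_CUBIC)
b=cv2.resize(p[190:245,290:415],None,fx=6,fy=6,interpolation=cv2.INTER_CUBIC)[:150]
cv2.imwrite("pics/b3.png",np.vstack([a])[:,:,::-1])
P=world("top",dt); q=P[60:135,445:520].reshape(-1,3); q=q[(q[:,2]>.08)&(q[:,2]<.22)]
print("crock min x",np.nanpercentile(q[:,0],2),"y",np.nanpercentile(q[:,1],[2,98]))
# matchbox red top in top view
hsv=cv2.cvtColor(p,cv2.COLOR_RGB2HSV).astype(int); m=((hsv[...,0]<7)|(hsv[...,0]>170))&(hsv[...,1]>150)&(hsv[...,2]>90)
m[:215]=0;m[245:]=0;m[:,:350]=0;m[:,410:]=0
v,u=np.nonzero(m); X=plane("top",np.c_[u,v],.05)[:,:2]*1000
ex=np.array([.9889,-.1487]);ey=np.array([.1487,.9889]); D=X-[525.7,-231.6]
if len(X): print(len(X),"caddy x",(D@ex).min(),(D@ex).max(),"y",(D@ey).min(),(D@ey).max())
E
```

```text
t 28.45 pos [ 377.3 -211.   192.8] az 81.51 tilt 0.70 q [-0.68 -0.42  2.09  0.    1.46 -2.11] F [-0.2 -0.2  1.9] open 84.9 grip 0.0
roll 0.9339 then t [111.4 130.9   7.3]
crock min x 0.6997161510985834 y [-0.55153712 -0.44340455]
126 caddy x -151.34952428816248 -63.96332059010469 y -92.46774949900332 36.512647594221754
```

View pics/b3.png

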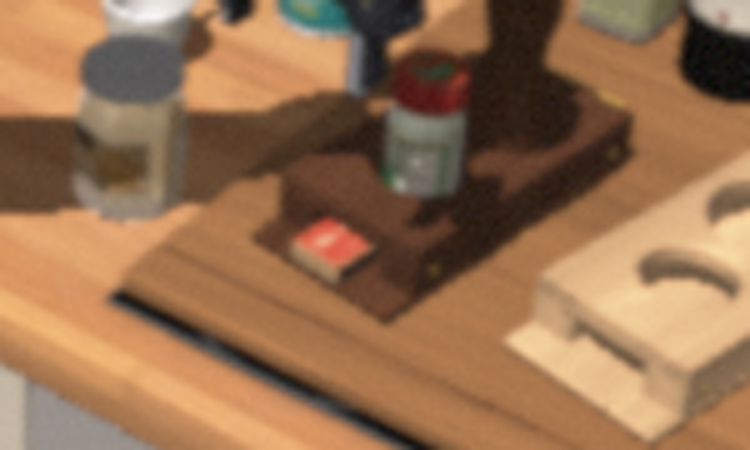

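The matchbox lies home in the slot, its end at the sill edge (crop pixel (333,250)), and the herb jar is upright. Spread jar next.

```bash
python3 -m handwheel '[{"tx":-6.5,"ty":28,"tz":0,"roll":0},{"tx":-6.5,"ty":28,"tz":0,"roll":0},{"tx":-6.5,"ty":28,"tz":0,"roll":0},{"tx":-6.5,"ty":28,"tz":0,"roll":0},{"tx":-6.5,"ty":28,"tz":0,"roll":0},{"tx":-6.5,"ty":27.3,"tz":0,"roll":0}]' >/dev/null; python3 -m handwheel '[{"tx":0,"ty":0,"tz":0,"roll":0.1167},{"tx":0,"ty":0,"tz":0,"roll":0.1167},{"tx":0,"ty":0,"tz":0,"roll":0.1167},{"tx":0,"ty":0,"tz":0,"roll":0.1167},{"tx":0,"ty":0,"tz":0,"roll":0.1167},{"tx":0,"ty":0,"tz":0,"roll":0.1167},{"tx":0,"ty":0,"tz":0,"roll":0.1167},{"tx":0,"ty":0,"tz":0,"roll":0.1167},{"tx":0,"ty":0,"tz":0,"roll":0},{"tx":0,"ty":0,"tz":0,"roll":0}]' >/dev/null; python3 go.py 440.6 -51.3 68 28
```

```text
t 29.88 pos [436.8 -48.9 184.4] az 28.19 tilt 0.18 q [-0.28 -0.38  2.08  0.    1.45 -0.77] F [0.7 0.2 0.2] open 85.1 grip 0.0
roll 0.0033 then t [ -4.2   2.5 116.4]
```

```bash
python3 -m handwheel '[{"tx":-4.2,"ty":2.5,"tz":10,"roll":0},{"tx":0,"ty":0,"tz":30,"roll":0},{"tx":0,"ty":0,"tz":20,"roll":0},{"tx":0,"ty":0,"tz":0,"roll":0}]' >/dev/null; python3 go.py 440.6 -51.3 64 28; python3 -m handwheel '[{"tx":0,"ty":0,"tz":12,"roll":0},{"tx":0,"ty":0,"tz":16,"roll":0},{"tx":0,"ty":0,"tz":16,"roll":0},{"tx":0,"ty":0,"tz":12,"roll":0},{"tx":0,"ty":0,"tz":4,"roll":0},{"tx":0,"ty":0,"tz":0,"roll":0},{"tx":0,"ty":0,"tz":0,"roll":0}]'; python3 go.py 440.6 -51.3 64 28
```

```text
t 30.22 pos [438.3 -50.8 120.3] az 28.11 tilt 0.58 q [-0.28 -0.31  2.13 -0.    1.33 -0.77] F [-0.6  0.1 -0.7] open 85.1 grip 0.0
roll 0.0019 then t [-1.9  2.2 56.3]
t: 30.8
tool_pos: [0.4425, -0.052, 0.0671]
tool_rot: [1.617, 2.692, 0.001]
contact_force: [-0.4, -0.9, 0.7]
opening: 0.085
grip_force: 0.0
t 30.80 pos [442.5 -52.   67.1] az 28.03 tilt 0.08 q [-0.28 -0.23  2.16  0.    1.21 -0.77] F [-0.4 -0.9  0.7] open 85.0 grip 0.0
roll 0.0006 then t [ 1.5 -1.4  3.1]
```

```bash
python3 -m handwheel '[{"tx":1,"ty":-1.2,"tz":2,"roll":0},{"tx":0,"ty":0,"tz":0,"roll":0},{"tx":0,"ty":0,"tz":0,"roll":0},{"tx":0,"ty":0,"tz":0,"roll":0},{"tx":0,"ty":0,"tz":0,"roll":0},{"tx":0,"ty":0,"tz":0,"roll":0},{"tx":0,"ty":0,"tz":0,"roll":0},{"tx":0,"ty":0,"tz":0,"roll":0}]' 50 70; python3 -m handwheel '[{"tx":0,"ty":0,"tz":-10,"roll":0},{"tx":0,"ty":0,"tz":-15,"roll":0},{"tx":0,"ty":0,"tz":0,"roll":0},{"tx":0,"ty":0,"tz":0,"roll":0}]';  python3 go.py 589 -419.5 200 77.4
```

```text
t: 31.47
tool_pos: [0.442, -0.0518, 0.0661]
tool_rot: [1.616, 2.69, 0.002]
contact_force: [0.5, -0.6, 5.6]
opening: 0.0645
grip_force: 78.3
t: 31.8
tool_pos: [0.4399, -0.0514, 0.0892]
tool_rot: [-1.618, -2.693, 0.0]
contact_force: [-0.7, -0.3, -4.3]
opening: 0.0646
grip_force: 78.5
t 31.80 pos [439.9 -51.4  89.2] az 28.02 tilt 0.01 q [-0.28 -0.27  2.16 -0.    1.26 -0.77] F [-0.7 -0.3 -4.3] open 64.6 grip 78.5
roll -0.8619 then t [-225.8 -326.8 -110.8]
```

```bash
python3 -m handwheel '[{"tx":0,"ty":0,"tz":-25,"roll":-0.1077},{"tx":0,"ty":0,"tz":-28,"roll":-0.1077},{"tx":0,"ty":0,"tz":-28,"roll":-0.1077},{"tx":0,"ty":0,"tz":-20,"roll":-0.1077},{"tx":0,"ty":0,"tz":-10,"roll":-0.1077},{"tx":0,"ty":0,"tz":0,"roll":-0.1077},{"tx":0,"ty":0,"tz":0,"roll":-0.1077},{"tx":0,"ty":0,"tz":0,"roll":-0.108},{"tx":0,"ty":0,"tz":0,"roll":0}]' >/dev/null; python3 -m handwheel '[{"tx":0,"ty":-15,"tz":0,"roll":0},{"tx":0,"ty":-30,"tz":0,"roll":0},{"tx":0,"ty":-30,"tz":0,"roll":0},{"tx":0,"ty":-30,"tz":0,"roll":0},{"tx":0,"ty":-30,"tz":0,"roll":0},{"tx":0,"ty":-30,"tz":0,"roll":0},{"tx":0,"ty":-30,"tz":0,"roll":0},{"tx":0,"ty":-30,"tz":0,"roll":0},{"tx":0,"ty":-30,"tz":0,"roll":0},{"tx":0,"ty":-30,"tz":0,"roll":0},{"tx":0,"ty":-25,"tz":0,"roll":0},{"tx":0,"ty":-16.8,"tz":0,"roll":0}]' >/dev/null; python3 -m handwheel '[{"tx":-10,"ty":0,"tz":0,"roll":0},{"tx":-25,"ty":0,"tz":0,"roll":0},{"tx":-28,"ty":0,"tz":0,"roll":0},{"tx":-28,"ty":0,"tz":0,"roll":0},{"tx":-28,"ty":0,"tz":0,"roll":0},{"tx":-28,"ty":0,"tz":0,"roll":0},{"tx":-28,"ty":0,"tz":0,"roll":0},{"tx":-25,"ty":0,"tz":0,"roll":0},{"tx":-15,"ty":0,"tz":0,"roll":0},{"tx":-10.8,"ty":0,"tz":0,"roll":0},{"tx":0,"ty":0,"tz":0,"roll":0},{"tx":0,"ty":0,"tz":0,"roll":0}]' >/dev/null; python3 go.py 589 -419.5 102.5 77.4
```

```text
t 34.55 pos [ 589.3 -418.6  198.3] az 77.37 tilt 0.19 q [-0.72  0.3   1.39 -0.    1.45 -2.07] F [ 0.5 -0.1 -4. ] open 64.4 grip 79.9
roll -0.0005 then t [-0.1 -1.1 95.8]
```

```bash
python3 -m handwheel '[{"tx":0,"ty":-1,"tz":12,"roll":0},{"tx":0,"ty":0,"tz":22,"roll":0},{"tx":0,"ty":0,"tz":22,"roll":0},{"tx":0,"ty":0,"tz":15,"roll":0},{"tx":0,"ty":0,"tz":10,"roll":0},{"tx":0,"ty":0,"tz":5,"roll":0},{"tx":0,"ty":0,"tz":0,"roll":0},{"tx":0,"ty":0,"tz":0,"roll":0}]'| grep -E "pos|contact"; for i in 1 2 3 4; do python3 -m handwheel '[{"tx":0,"ty":0,"tz":1.5,"roll":0},{"tx":0,"ty":0,"tz":0,"roll":0}]' | grep -E "tool_pos|contact"; done
```

```text
tool_pos: [0.5894, -0.4209, 0.115]
contact_force: [0.4, 0.4, -3.7]
tool_pos: [0.5899, -0.4212, 0.1145]
contact_force: [0.2, 0.3, -4.3]
tool_pos: [0.5894, -0.4207, 0.1118]
contact_force: [-0.2, 0.5, -4.7]
tool_pos: [0.5891, -0.4205, 0.1096]
contact_force: [-0.2, -1.2, -4.9]
tool_pos: [0.589, -0.4204, 0.1079]
contact_force: [0.7, 0.4, -3.6]
```

```bash
for i in 1 2 3 4 5; do python3 -m handwheel '[{"tx":0,"ty":0,"tz":1.4,"roll":0},{"tx":0,"ty":0,"tz":0,"roll":0}]' | grep -E "tool_pos|contact"; done
```

```text
tool_pos: [0.589, -0.4204, 0.1065]
contact_force: [-0.3, 0.4, -5.0]
tool_pos: [0.589, -0.4205, 0.1052]
contact_force: [-0.2, -0.2, -3.3]
tool_pos: [0.589, -0.4205, 0.1038]
contact_force: [-0.1, 0.4, -3.5]
tool_pos: [0.5891, -0.4205, 0.1024]
contact_force: [-0.5, -0.4, -4.7]
tool_pos: [0.5894, -0.4207, 0.1022]
contact_force: [-1.9, 1.8, 0.1]
```

```bash
python3 -m handwheel '[{"tx":0,"ty":0,"tz":0,"roll":0},{"tx":0,"ty":0,"tz":0,"roll":0},{"tx":0,"ty":0,"tz":0,"roll":0},{"tx":0,"ty":0,"tz":0,"roll":0},{"tx":0,"ty":0,"tz":0,"roll":0},{"tx":0,"ty":0,"tz":-10,"roll":0},{"tx":0,"ty":0,"tz":-25,"roll":0},{"tx":0,"ty":0,"tz":-30,"roll":0},{"tx":0,"ty":0,"tz":-25,"roll":0},{"tx":0,"ty":0,"tz":-10,"roll":0},{"tx":0,"ty":0,"tz":0,"roll":0}]' 85 | grep -E "pos|open"; python3 -m handwheel '[{"tx":15,"ty":0,"tz":0,"roll":0},{"tx":30,"ty":0,"tz":0,"roll":0},{"tx":30,"ty":0,"tz":0,"roll":0},{"tx":30,"ty":0,"tz":0,"roll":0},{"tx":30,"ty":0,"tz":0,"roll":0},{"tx":30,"ty":15,"tz":0,"roll":0},{"tx":11,"ty":30,"tz":0,"roll":0},{"tx":6.4,"ty":33,"tz":0,"roll":0},{"tx":6.4,"ty":33,"tz":0,"roll":0},{"tx":6.4,"ty":33,"tz":0,"roll":0},{"tx":6.4,"ty":33,"tz":0,"roll":0},{"tx":6.4,"ty":33,"tz":0,"roll":0}]' >/dev/null;  python3 -m handwheel '[{"tx":6.4,"ty":33,"tz":0,"roll":0},{"tx":6.4,"ty":33,"tz":0,"roll":0},{"tx":6.4,"ty":33,"tz":0,"roll":0},{"tx":6.4,"ty":33,"tz":0,"roll":0},{"tx":6.4,"ty":33,"tz":0,"roll":0},{"tx":6.4,"ty":33,"tz":0,"roll":0},{"tx":6.4,"ty":33,"tz":0,"roll":0},{"tx":6.4,"ty":33,"tz":0,"roll":0},{"tx":6.4,"ty":33,"tz":0,"roll":0},{"tx":6.4,"ty":33,"tz":0,"roll":0},{"tx":6.4,"ty":33,"tz":0,"roll":0},{"tx":6.4,"ty":33,"tz":0,"roll":0}]' >/dev/null; python3 go.py 443 406 150 77.4
```

```text
tool_pos: [0.5908, -0.422, 0.2067]
opening: 0.0851
t 39.63 pos [442.  234.4 199.1] az 77.42 tilt 0.17 q [ 0.34 -0.23  1.93 -0.    1.44 -1.01] F [ 0.6 -0.2  0.7] open 85.1 grip 0.0
roll 0.0004 then t [ 36.4 167.8  49. ]
```

```bash
python3 -m handwheel '[{"tx":6,"ty":30,"tz":0,"roll":0},{"tx":6,"ty":30,"tz":0,"roll":0},{"tx":6,"ty":30,"tz":0,"roll":0},{"tx":6,"ty":30,"tz":0,"roll":0},{"tx":6,"ty":26,"tz":0,"roll":0},{"tx":6.4,"ty":21.8,"tz":0,"roll":0},{"tx":0,"ty":0,"tz":20,"roll":0},{"tx":0,"ty":0,"tz":29,"roll":0},{"tx":0,"ty":0,"tz":10,"roll":0},{"tx":0,"ty":0,"tz":0,"roll":0},{"tx":0,"ty":0,"tz":0,"roll":0}]' >/dev/null; python3 go.py 443.2 406 40 77.4
```

```text
t 40.55 pos [443.6 403.9 140.7] az 77.38 tilt 0.19 q [ 0.61  0.07  1.75 -0.    1.32 -0.74] F [-0.3 -0.3 -0.1] open 85.0 grip 0.0
roll -0.0003 then t [  0.7   2.2 100.7]
```

```bash
python3 -m handwheel '[{"tx":0.5,"ty":1.5,"tz":15,"roll":0},{"tx":0,"ty":0,"tz":25,"roll":0},{"tx":0,"ty":0,"tz":25,"roll":0},{"tx":0,"ty":0,"tz":20,"roll":0},{"tx":0,"ty":0,"tz":11,"roll":0},{"tx":0,"ty":0,"tz":4,"roll":0},{"tx":0,"ty":0,"tz":0,"roll":0},{"tx":0,"ty":0,"tz":0,"roll":0}]' | grep pos; python3 -m handwheel '[{"tx":0,"ty":0,"tz":0,"roll":0},{"tx":0,"ty":0,"tz":0,"roll":0},{"tx":0,"ty":0,"tz":0,"roll":0},{"tx":0,"ty":0,"tz":0,"roll":0},{"tx":0,"ty":0,"tz":0,"roll":0},{"tx":0,"ty":0,"tz":0,"roll":0},{"tx":0,"ty":0,"tz":0,"roll":0},{"tx":0,"ty":0,"tz":0,"roll":0}]' 25 40;  python3 go.py; python3 -m handwheel '[{"tx":0,"ty":0,"tz":-15,"roll":0},{"tx":0,"ty":0,"tz":-30,"roll":0},{"tx":0,"ty":0,"tz":-35,"roll":0},{"tx":0,"ty":0,"tz":-35,"roll":0},{"tx":0,"ty":0,"tz":-25,"roll":0},{"tx":0,"ty":0,"tz":-10,"roll":0},{"tx":0,"ty":0,"tz":0,"roll":0},{"tx":0,"ty":0,"tz":0,"roll":0}]'; python3 go.py 505.4 -401.2 190 77.4;python3 go.py 415 -350 190 77.4
```

```text
tool_pos: [0.4454, 0.4069, 0.0441]
t: 41.88
tool_pos: [0.4448, 0.4064, 0.0434]
tool_rot: [0.344, 3.122, 0.0]
contact_force: [-1.4, -1.5, 5.2]
opening: 0.0352
grip_force: 39.8
t 41.88 pos [444.8 406.4  43.4] az 77.41 tilt 0.05 q [ 0.62  0.19  1.8  -0.    1.15 -0.73] F [-1.4 -1.5  5.2] open 35.2 grip 39.8
t: 42.55
tool_pos: [0.4439, 0.406, 0.191]
tool_rot: [-0.345, -3.122, 0.001]
contact_force: [-0.8, 0.3, -2.0]
opening: 0.0351
grip_force: 39.9
t 42.55 pos [443.9 406.  191. ] az 77.40 tilt 0.07 q [ 0.62  0.03  1.71  0.    1.41 -0.73] F [-0.8  0.3 -2. ] open 35.1 grip 39.9
roll 0.0000 then t [-236.1 -774.3    1.5]
t 42.55 pos [443.9 406.  191. ] az 77.40 tilt 0.07 q [ 0.62  0.03  1.71  0.    1.41 -0.73] F [-0.8  0.3 -2. ] open 35.1 grip 39.9
roll 0.0000 then t [-136.7 -744.1    1.6]
```

```bash
python3 - <<'E'
from h import *
s,d=optics.get_image("scene"); p,dt=optics.get_image("top")
u,v=px("scene",[[.444,.406,.19]])[0].astype(int); print(u,v)
a=cv2.resize(s[max(v-40,0):v+80,max(u-60,0):u+60],(480,480),interpolation=cv2.INTER_CUBIC)
b=cv2.resize(s[170:290,270:430],(640,480),interpolation=cv2.INTER_CUBIC)[:,:300+20]
cv2.imwrite("pics/d1.png",np.hstack([a,b])[:,:,::-1])
E
```

```text
183 140
```

View pics/d1.png

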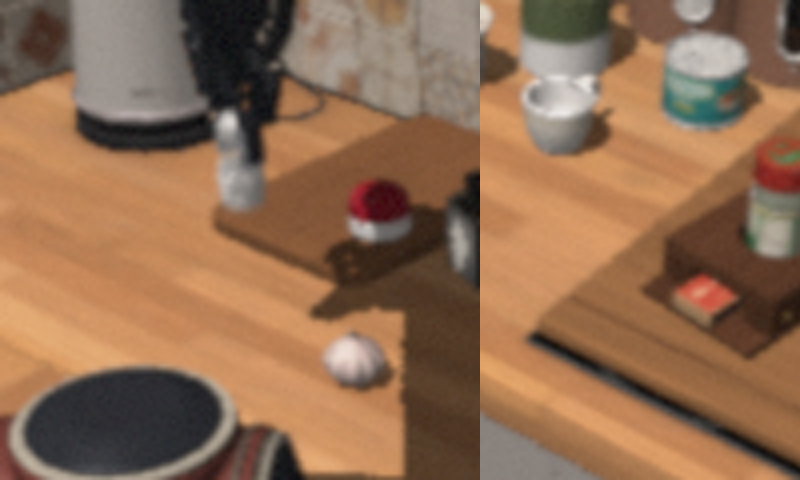

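The shaker is held clear and looks upright in the grip; garlic, cup and dark caddy are undisturbed. The 35 mm opening is narrower than the stated 44 mm body, so I check its position in the grip and then carry it over.

```bash
python3 - <<'E'
from h import *
print("expected base px",px("scene",[[.4439,.406,.148],[.4439,.406,.19]]).round(1))
s,d=optics.get_image("scene"); P=world("scene",d)
q=P[120:158,172:195].reshape(-1,3); q=q[(np.abs(q[:,0]-.444)<.05)&(np.abs(q[:,1]-.406)<.05)]
for z0,z1 in((.146,.158),(.158,.17),(.17,.182),(.182,.194)):
    w=q[(q[:,2]>z0)&(q[:,2]<z1)]; print(z0,len(w),w[:,:2].mean(0).round(4) if len(w) else "",np.ptp(w[:,:2],axis=0).round(3) if len(w) else "")
print("min z",np.sort(q[:,2])[:6].round(4))
E
python3 -m handwheel '[{"tx":-6.3,"ty":-16,"tz":0,"roll":0},{"tx":-6.3,"ty":-32,"tz":0,"roll":0},{"tx":-6.3,"ty":-33,"tz":0,"roll":0},{"tx":-6.3,"ty":-33,"tz":0,"roll":0},{"tx":-6.3,"ty":-33,"tz":0,"roll":0},{"tx":-6.3,"ty":-33,"tz":0,"roll":0},{"tx":-6.3,"ty":-33,"tz":0,"roll":0},{"tx":-6.3,"ty":-33,"tz":0,"roll":0},{"tx":-6.3,"ty":-33,"tz":0,"roll":0},{"tx":-6.3,"ty":-33,"tz":0,"roll":0},{"tx":-6.3,"ty":-33,"tz":0,"roll":0},{"tx":-6.3,"ty":-33,"tz":0,"roll":0}]' >/dev/null; python3 -m handwheel '[{"tx":-6.3,"ty":-33,"tz":0,"roll":0},{"tx":-6.3,"ty":-33,"tz":0,"roll":0},{"tx":-6.3,"ty":-33,"tz":0,"roll":0},{"tx":-6.3,"ty":-33,"tz":0,"roll":0},{"tx":-6.3,"ty":-33,"tz":0,"roll":0},{"tx":-6.3,"ty":-33,"tz":0,"roll":0},{"tx":-6.3,"ty":-33,"tz":0,"roll":0},{"tx":-6.3,"ty":-33,"tz":0,"roll":0},{"tx":-6.3,"ty":-33,"tz":0,"roll":0},{"tx":-6.3,"ty":-33,"tz":0,"roll":0},{"tx":-6.3,"ty":-33,"tz":0,"roll":0},{"tx":-6.3,"ty":-30,"tz":0,"roll":0}]' >/dev/null; python3 go.py 505.4 -401.2 190 77.4
```

```text
expected base px [[184.2 151.4]
 [183.1 140.6]]
0.146 21 [0.4334 0.394 ] [0.035 0.032]
0.158 38 [0.4302 0.393 ] [0.036 0.032]
0.17 40 [0.4324 0.3929] [0.038 0.036]
0.182 37 [0.4319 0.3951] [0.039 0.038]
min z [0.1489 0.1492 0.1493 0.1496 0.1505 0.1522]
t 44.70 pos [ 422.5 -380.4  189.7] az 77.35 tilt 0.21 q [-0.86 -0.05  1.79 -0.    1.41 -2.21] F [ 0.1 -0.  -1. ] open 35.0 grip 39.9
roll -0.0008 then t [-85.5  -2.2  -0.5]
```

```bash
python3 -m handwheel '[{"tx":-15,"ty":-2.2,"tz":0,"roll":0},{"tx":-25,"ty":0,"tz":0,"roll":0},{"tx":-25,"ty":0,"tz":0,"roll":0},{"tx":-15,"ty":0,"tz":0,"roll":0},{"tx":-5.5,"ty":0,"tz":0,"roll":0},{"tx":0,"ty":0,"tz":0,"roll":0},{"tx":0,"ty":0,"tz":0,"roll":0}]'| grep -E "pos|contact"; python3 go.py 505.4 -401.2 79.4 77.4
python3 - <<'E'
from h import *
s,d=optics.get_image("scene")
cv2.imwrite("pics/d2.png",cv2.resize(s[160:290,310:470],(738,600),interpolation=cv2.INTER_CUBIC)[:,:,::-1])
E
```

```text
tool_pos: [0.5058, -0.3994, 0.1907]
contact_force: [0.1, -0.4, -1.7]
t 45.28 pos [ 505.8 -399.4  190.7] az 77.41 tilt 0.17 q [-0.78  0.13  1.6  -0.    1.42 -2.13] F [ 0.1 -0.4 -1.7] open 35.3 grip 39.9
roll 0.0003 then t [ -0.3  -2.  111.3]
```

View pics/d2.png

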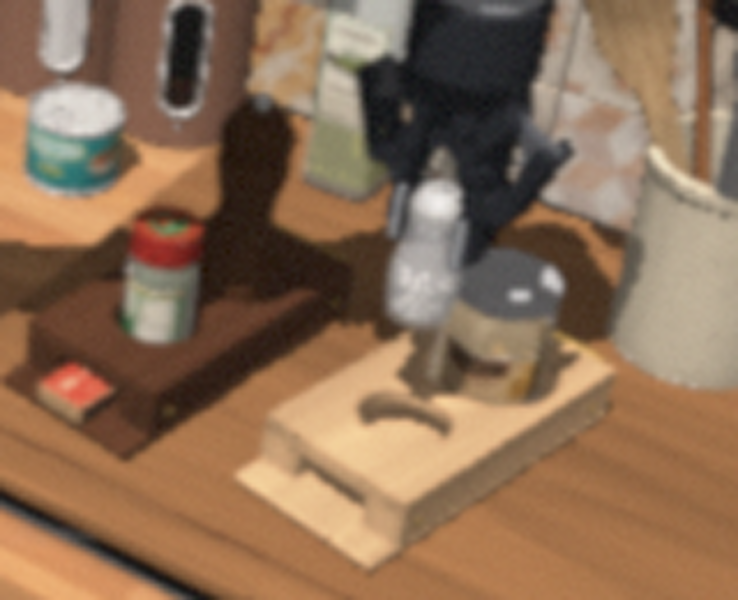

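The spread jar sits upright in the pale caddy's large well (crop pixel (505,320)). The shaker hangs upright above the small well. Lowering it now.

```bash
python3 -m handwheel '[{"tx":0,"ty":-1.8,"tz":15,"roll":0},{"tx":0,"ty":0,"tz":25,"roll":0},{"tx":0,"ty":0,"tz":25,"roll":0},{"tx":0,"ty":0,"tz":20,"roll":0},{"tx":0,"ty":0,"tz":12,"roll":0},{"tx":0,"ty":0,"tz":6,"roll":0},{"tx":0,"ty":0,"tz":0,"roll":0},{"tx":0,"ty":0,"tz":0,"roll":0}]'| grep -E "pos|contact"; for i in 1 2 3 4 5; do python3 -m handwheel '[{"tx":0,"ty":0,"tz":1.3,"roll":0},{"tx":0,"ty":0,"tz":0,"roll":0}]' | grep -E "tool_pos|contact"; done
```

```text
tool_pos: [0.5064, -0.4021, 0.0899]
contact_force: [-0.3, -0.3, -1.0]
tool_pos: [0.507, -0.4025, 0.0897]
contact_force: [-0.0, -0.3, -2.7]
tool_pos: [0.5065, -0.402, 0.0874]
contact_force: [0.8, -0.3, -2.8]
tool_pos: [0.5062, -0.4017, 0.0853]
contact_force: [-0.1, -0.1, -1.1]
tool_pos: [0.5061, -0.4016, 0.0837]
contact_force: [-0.4, 0.0, -1.8]
tool_pos: [0.5061, -0.4016, 0.0825]
contact_force: [-0.1, -0.8, -1.1]
```

```bash
for i in 1 2 3; do python3 -m handwheel '[{"tx":0,"ty":0,"tz":1.2,"roll":0},{"tx":0,"ty":0,"tz":0,"roll":0}]' | grep -E "tool_pos|contact"; done
```

```text
tool_pos: [0.5061, -0.4017, 0.0813]
contact_force: [0.6, -0.2, -1.5]
tool_pos: [0.5061, -0.4016, 0.0801]
contact_force: [1.1, 0.5, -1.6]
tool_pos: [0.5064, -0.4019, 0.0795]
contact_force: [-0.6, 0.1, 0.3]
```

```bash
python3 -m handwheel '[{"tx":0,"ty":0,"tz":0,"roll":0},{"tx":0,"ty":0,"tz":0,"roll":0},{"tx":0,"ty":0,"tz":0,"roll":0},{"tx":0,"ty":0,"tz":0,"roll":0},{"tx":0,"ty":0,"tz":0,"roll":0},{"tx":0,"ty":0,"tz":-10,"roll":0},{"tx":0,"ty":0,"tz":-25,"roll":0},{"tx":0,"ty":0,"tz":-30,"roll":0},{"tx":0,"ty":0,"tz":-35,"roll":0},{"tx":0,"ty":0,"tz":-30,"roll":0},{"tx":0,"ty":0,"tz":0,"roll":0}]' 80 | grep -E "contact|open"; python3 -m handwheel '[{"tx":15,"ty":0,"tz":0,"roll":0},{"tx":25,"ty":0,"tz":0,"roll":0},{"tx":25,"ty":0,"tz":0,"roll":0},{"tx":20,"ty":20,"tz":0,"roll":0},{"tx":0,"ty":35,"tz":0,"roll":0},{"tx":0,"ty":35,"tz":0,"roll":0},{"tx":0,"ty":35,"tz":0,"roll":0},{"tx":0,"ty":35,"tz":0,"roll":0},{"tx":0,"ty":35,"tz":0,"roll":0},{"tx":0,"ty":35,"tz":0,"roll":0},{"tx":0,"ty":20,"tz":0,"roll":0},{"tx":0,"ty":0,"tz":0,"roll":0}]' >/dev/null
python3 - <<'E'
from h import *
s,d=optics.get_image("scene"); p,_=optics.get_image("top")
a=cv2.resize(s[120:290,180:470],(800,469),interpolation=cv2.INTER_CUBIC)
cv2.imwrite("pics/e1.png",a[:,:,::-1])
b=cv2.resize(p[110:280,160:490],(800,412),interpolation=cv2.INTER_CUBIC)
cv2.imwrite("pics/e2.png",b[:,:,::-1])
E
python3 go.py
```

```text
contact_force: [0.8, -0.7, 1.4]
opening: 0.0803
t 49.35 pos [ 478.  -139.   209.8] az 77.50 tilt 0.07 q [-0.43 -0.25  1.93 -0.    1.46 -1.78] F [0.6 0.3 0.3] open 80.1 grip 0.0
```

View pics/e1.png

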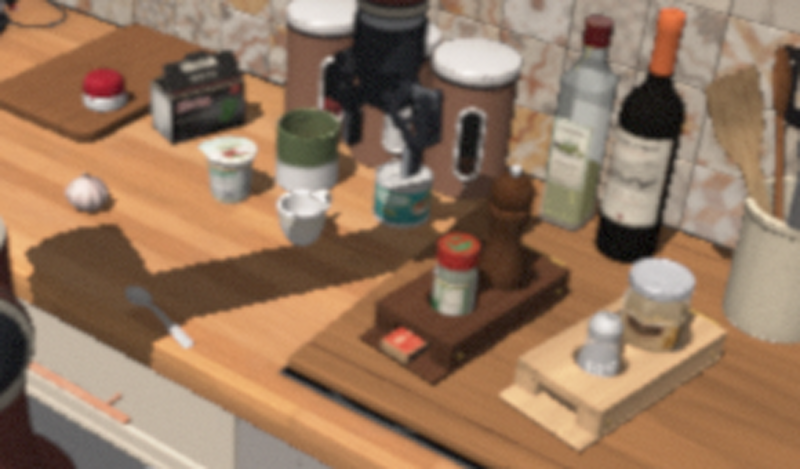

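View pics/e2.png

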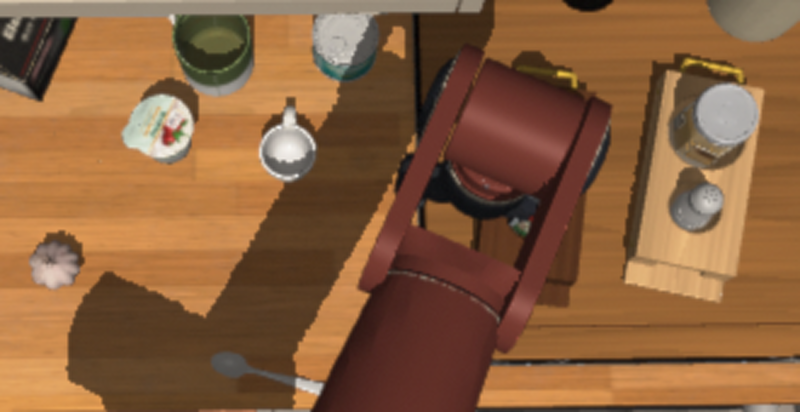

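Both caddies are made up: mill, herb jar and matchbox in the dark one, spread jar and shaker in the pale one, all upright. Garlic, tub and cup stand where they were, and the gripper is clear.

```bash
python3 -c "
from station import ctrl
print(ctrl.finish_job())"
```

```text
the job is handed in; nothing more can be done
None
```

Both caddies are made up as asked and the job is handed in after about 49 s of robot time; the last pictures showed everything upright in its place, and the garlic, tub and cup untouched.

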